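Fit a fresh filter tube and index the filter carousel

TASK

Take the fresh filter tube with the blue cap from the wooden stand, push it upright into the empty push-fit collet of the water-filter carousel, past its seal until it bottoms, and let go. Then turn the carousel one click counter-clockwise as seen from above (it has a black handle post for this), so that the new tube stands over the outlet with the blue pointer, still fully home. Leave the red-capped spent tube in the stand and do not disturb the other things on the worktop.

Things in the scene. Friction and masses are not known exactly. Their poses are not given: they have to be found in the camera images.
- fresh_mid (a point): centre (half-way up) of the fresh filter tube: a rigid white tube, 20 mm diameter, 104 mm long, its top 18 mm a blue cap of 25 mm diameter; chamfered lower end; a black painted depth ring 31 to 34 mm above the lower end; 40 to 85 g. It stands upright in one of the stand's two holes, lower end 8 mm above the worktop. z axis up along the tube. Grip it 10 to 25 mm above this point, so that the fingers clear the collet
- fresh_tip (a point): centre of the lower end of the fresh tube, 52 mm below its centre; same axes
- spent_mid (a point): centre (half-way up) of the spent tube: same shape as the fresh one, but brownish with a red cap; stands in the other hole of the stand
- stand_top (a point): centre of the top face of the fixed wooden stand, 34 mm above the worktop, 62 mm (x) by 170 mm (y) (the 10 mm strips at both y ends are 26 mm high); the two holes are 22 mm wide, 26 mm deep, at y = +42 and -42 mm
- collet_mouth (a point): centre of the mouth of the empty push-fit collet, 95 mm above the worktop, 55 mm from the turret's axis. The collet is a round white body, 35 mm wide, standing 32 mm above the grey turret disc, with a grey flared collar; bore 21.6 mm wide, flared to about 25 mm over the upper 6 mm, running straight down 32 mm. Its z axis points up; it turns with the turret
- collet_floor (a point): centre of the bore's floor, 32 mm below the mouth, where the tube's lower end bottoms (the tube's black ring is then at the collar's rim); z axis up. Three sprung seal jaws in the bore meet the tube when its lower end is 11 to 18 mm below the mouth: pushing past them takes some 5 to 15 N, then they drag with a few newtons and hold the tube
- handle (a point): grip point on the black upright handle post of the turret, 14 mm diameter, 95 mm from the turret's axis, 100 mm above the worktop; the post's top is at 119 mm, the arm under it at 62 mm. 120 degrees counter-clockwise from the empty collet. 120 degrees further stands a second collet of the same size, closed with a green stopper (top 112 mm above the worktop)
- outlet (a point): point over the outlet at the fixed outlet side of the carousel's base (round, white, 180 mm wide, with a blue pointer), 63 mm above the worktop, 55 mm from the turret's axis: where the collet's axis stands when in service. Its axes are the carousel's: the turret's axis lies 55 mm along +x from this point; z up. The collet starts 60 degrees clockwise from here
- turret (a joint): turn of the turret about its vertical axis, rad, growing counter-clockwise from above: 0 = the notch where it starts (empty collet at the loading place), 1.047 = next notch (that collet over the outlet). Spring detent: let go within about 0.3 rad of a notch it snaps into it (and rests within 0.03 rad of it); turning takes some 5 N at the handle post; stops at -0.12 and 1.167
- lemon_a_c (a point): lemon, 72 x 65 x 60 mm, loose, centre
- lemon_b_c (a point): lemon, 78 x 60 x 58 mm, loose, centre
- mill_c (a point): dark turned wooden pepper mill, 55 mm wide, 173 mm high, loose, standing; centre
- mushroom_c (a point): pale mushroom cap, 81 x 88 x 44 mm, loose, centre
- brush_c (a point): grey scrubbing brush with a bow handle, 30 x 85 x 55 mm, loose, centre
Things that resemble listed ones, but are neither listed nor needed, are in the scene too. Leave any green look-alike of the part that bears fresh_mid alone.

How it is judged:
On the way:
1. the fresh tube is pushed home into the empty collet with the turret still in its starting notch (z of fresh_tip in the frame of collet_floor below 0.003 m and horizontal distance between fresh_tip and collet_floor below 0.004 m and value of joint turret below 0.15 rad), for 0.2 s.
At the end, for the whole second after the job is handed in: The fresh tube is at rest in the collet, upright within 0.08 rad, its lower end within 3 mm of the bore's floor and 4 mm of its axis; the turret is in its next notch (1.047 rad, within 0.06); the spent tube is still in the stand (moved under 20 mm, centre below 80 mm, tilt under 0.2 rad) (z of fresh_tip in the frame of collet_floor below 0.003 m and horizontal distance between fresh_tip and collet_floor below 0.004 m and angle between fresh_mid's own z axis and vertical below 0.08 rad and value of joint turret between 0.987 and 1.107 rad and linear speed of fresh below 0.02 m/s and height (world z) of spent_mid below 0.08 m and angle between spent_mid's own z axis and vertical below 0.2 rad and distance of spent_mid from where it was at the start of the episode below 0.02 m); the robot touches nothing.
It fails at once if the spent tube is pulled out of the stand (height (world z) of spent_mid above 0.08 m).
It fails at once if a bystander is shoved or knocked over (distance of any of lemon_a_c, lemon_b_c, mill_c, mushroom_c, brush_c from where it was at the start of the episode above 0.04 m).
It also fails if it takes over 58 s, if anything falls off the work surface, if the arm or the gripper's body presses on something with over 40 N, if the wrist force passes 120 N, or if a joint passes its speed limit or range.

ROBOT

A 6-joint arm with a two-finger parallel gripper is mounted at the origin on a cart in front of the work surface, level with it; the furniture and walls round the work are solid. World frame = base frame: x ahead of the robot, y to its left, z up, the work surface at z = 0. Lengths are in m, angles in rad, forces in N, time in s.
With the tool pointing down it reaches from about 0.3 to 0.775 m from the base axis. Payload 14.6 kg.
Tool frame: the origin (TCP) lies at the very end of the fingers, on their centre line; the grasp point (between the pads) lies 19 mm behind it; z points along the fingers, y is the direction in which the jaws open and shut (so a half turn about z gives the same grasp; the last joint's range is limited). The gripper opens to 94 mm and grips with 3 to 60 N. Pads are 16 mm wide; open, the fingers measure 119 mm over their backs; the gripper's body (75 mm by 177 mm) begins 78 mm behind the grasp point.
Start: joints at [1.086, 0.3, 1.521, -0, 1.321, -0.067], TCP at [0.223, 0.503, 0.205] pointing down, gripper open.
Joint ranges: [-3.03, 3.03], [-0.79, 2.21], [0.23, 2.52], [-1.04, 4.18], [0, 3.07], [-2.55, 2.55]. Speed limits (rad/s): [2.22, 2.22, 2.57, 3.14, 3.14, 3.14].

INTERFACE

Orientations are given as [roll, pitch, yaw] about the fixed x, y, z axes, in that order (R = Rz(yaw) Ry(pitch) Rx(roll)).
In Python, from station import ctrl, vision, ticket gives the robot as it stands.
- The arm moves only by the tool step_arm, never from a script. Its argument "steps" is a list of rows, each an object of numbers: "x", "y", "z": the shift along the tool's x, y, z in m; "ax", "ay", "az": the turn, a rotation vector about the tool's x, y, z in degrees; "claw": the finger opening in m, from 0 to 0.094. A call has 1 to 5 rows; each row shifts and turns the pose as measured when the row begins, along the tool's axes as they then stand; what a row does not reach is not made up. A row lasts 1/12 s, in which the tool goes at most 41.7 mm and 7.16 degrees, less where a joint would pass 70% of its speed; a pose out of reach is approached as far as the arm can. A call with a gripper value outside its range is refused whole. The fingers move at their own pace and stop on an object; "grip_force" is the grip in N (left out, the last holds). Time passes only in rows, so rows that do not move let the fingers close. It gives the time, the measured TCP pose, the force and the opening at its end, in the units of the state.
- ctrl.get_obs(): the state, without advancing time (a new reading comes with each control period).
- vision.camera(name): name is "scene" or "top"; returns (picture, depth): 420x560x3 uint8, red, green, blue; 420x560 float32, m along the optical axis (not along the pixel's ray), 0 where there is no reading.
- vision.camera_params(name): a dict with "fov_y" (degrees; the focal length in pixels is half the picture's height over the tangent of half this angle, whatever the lens; pixels are square), "cx", "cy" (the principal point, pixels), "origin" and "attitude" of the camera in the world. Camera axes: x right, y up, looking along -z (the intrinsics and any distortion apply to the point x, -y, -z); pixel columns grow to the right and rows downward; lengths in m; the calibration is good to about 2 mm. A picture is of the moment at which its call begins. camera_params takes no time and is no camera call.
- ticket.hand_in(): hands the job in, once; it reports no verdict.
The state is a dict: "time_s": time; "qpos": joint angles; "joint_vel": joint speeds; "tau": joint torques, N m; "ee_pos": TCP position; "eef_rot": TCP orientation; "force": force on the tool from outside, world axes, zero at the start; "moment": the same for the moment, N m; "grip_width": finger opening in m.
Only numpy, scipy, OpenCV 4.12 (cv2) and the standard library are available. Lean on these libraries where they do the work, as an engineer would, in place of code of your own. Each camera call takes 0.05 s, during which the arm holds its last target.

## Working session

There is one attempt and no reset: what is moved stays moved. The work goes in short steps, Python scripts to look and compute and a tool call to move; the robot and the scene stay as the last step left them, time stands still between calls to the robot, and variables do not carry over. Pictures are saved under pics/ and viewed, and the job is handed in when it is done.

Besides the shell and the picture viewer there is one more tool, called after "Request:" as a command line: name --argument value ..., lists and objects as JSON in quotes. step_arm: Moves the arm, as the interface text tells. Its arguments: {"type":"object","properties":{"steps":{"type":"array"},"grip_force":{"type":"number"}},"required":["steps"]}

```bash
mkdir -p pics; ls
python3 - <<'E'
from station import ctrl, vision, ticket
import cv2,numpy as np
print(ctrl.get_obs())
for n in ["scene","top"]:
    im,d=vision.camera(n); print(vision.camera_params(n))
    cv2.imwrite(f"pics/{n}0.png",im[:,:,::-1]); np.savez(f"{n}0.npz",im=im,d=d)
E
```

```text
pics
{'time_s': 0.0, 'qpos': array([ 1.08639523e+00,  3.00472067e-01,  1.52156244e+00, -6.88871885e-06,
        1.32068100e+00, -6.66152395e-02]), 'joint_vel': array([-0.00103791, -0.00134431,  0.00041927,  0.00050311, -0.00012377,
       -0.0006233 ]), 'tau': array([-2.42972907e-03, -5.31793892e+01, -3.52745891e+01,  7.08580320e-02,
        2.42775731e-02, -8.43403086e-05]), 'ee_pos': array([0.22305092, 0.50246689, 0.20489368]), 'eef_rot': array([-3.14047185e+00, -6.80861224e-05,  2.72380847e+00]), 'force': array([0.54789914, 0.30353114, 0.19349463]), 'moment': array([-0.0429175 , -0.0305446 ,  0.00906404]), 'grip_width': 0.09392890621561253}
{'fov_y': 52.856923765397205, 'cx': 276.96997238360274, 'cy': 214.0920281589229, 'origin': array([-0.05622547, -0.76442189,  0.8083546 ]), 'attitude': array([ 9.11184562e-01,  4.52245774e-04, -6.71864299e-01])}
{'fov_y': 52.890147333239746, 'cx': 283.14864315483345, 'cy': 212.61287847082235, 'origin': array([ 0.25188423, -0.02138969,  1.4690587 ]), 'attitude': array([ 0.21028315,  0.00262624, -1.53041121])}
```

View pics/scene0.png

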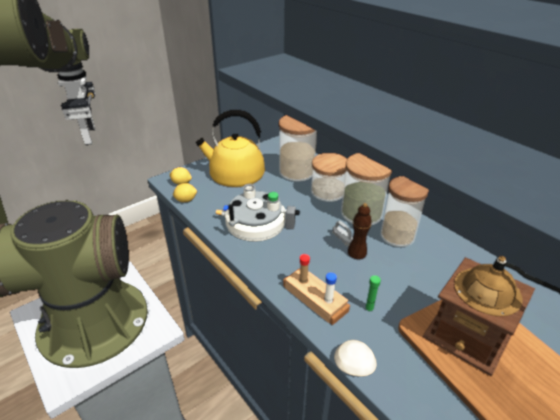

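View pics/top0.png

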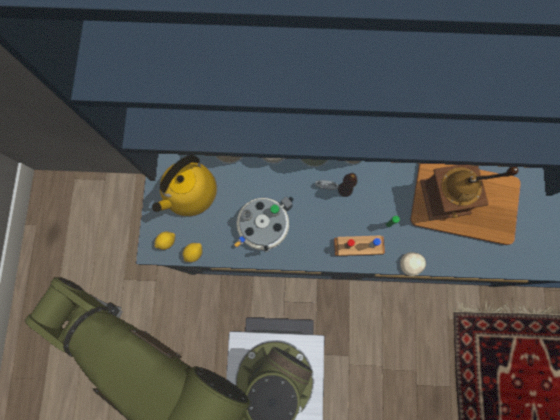

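Scene view: red-capped tube at (304,260), blue-capped at (331,280) in the stand, green look-alike at (374,280) standing loose, and the carousel at (255,212). Top view: blue cap (376,242), red cap (350,243), green tube (394,221), carousel (262,222). I'll crop closer.

Run:
```python
import cv2,numpy as np
s=np.load('scene0.npz')['im'];t=np.load('top0.npz')['im']
a=cv2.resize(s[170:250,200:310],None,fx=5,fy=5,interpolation=cv2.INTER_CUBIC)
b=cv2.resize(t[185:265,225:305],None,fx=7,fy=7,interpolation=cv2.INTER_CUBIC)
c=cv2.resize(s[240:325,275:390],None,fx=5,fy=5,interpolation=cv2.INTER_CUBIC)
for n,i in zip('abc',(a,b,c)): cv2.imwrite(f'pics/crop_{n}.png',i[:,:,::-1])
```

```text
(no output)
```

View pics/crop_a.png

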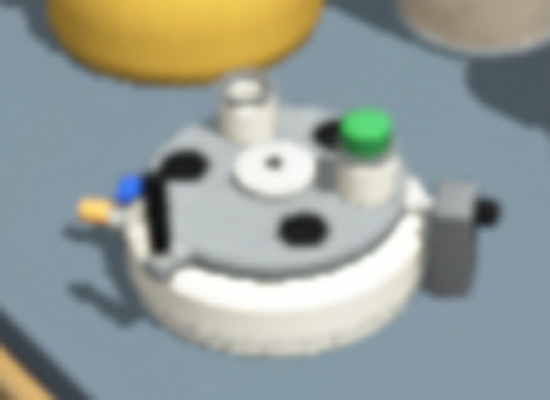

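View pics/crop_b.png

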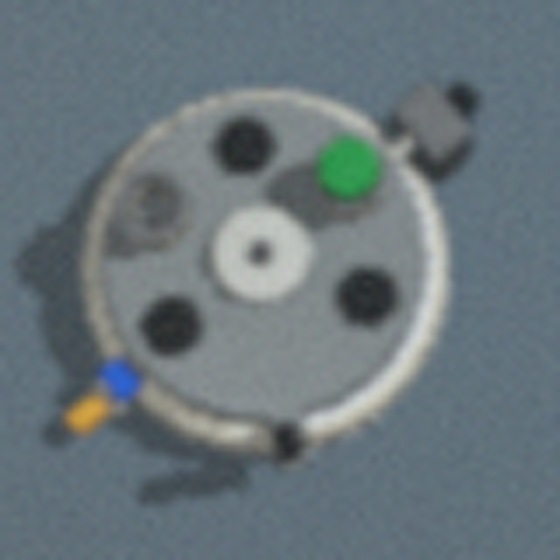

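View pics/crop_c.png

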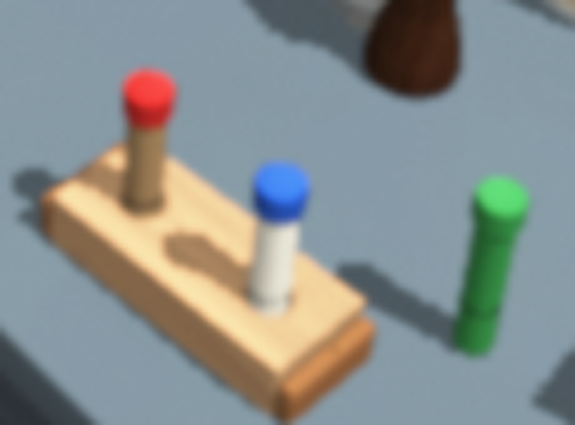

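```bash
cat > h.py <<'E'
import cv2,numpy as np
from scipy.spatial.transform import Rotation as R
P={}
def par():
    from station import vision
    return {n:vision.camera_params(n) for n in('scene','top')}
def cam(p):
    f=210/np.tan(np.radians(p['fov_y'])/2)
    return f,R.from_euler('xyz',p['attitude']).as_matrix(),np.array(p['origin'])
def ray(p,u,v):
    f,M,o=cam(p); d=M@np.array([(u-p['cx'])/f,-(v-p['cy'])/f,-1.]); return o,d
def onz(p,u,v,z):
    o,d=ray(p,u,v); return o+d*(z-o[2])/d[2]
def proj(p,X):
    f,M,o=cam(p); c=M.T@(np.array(X)-o); return np.array([p['cx']+f*c[0]/-c[2],p['cy']-f*c[1]/-c[2]])
def tri(ps,uvs):
    A=[];b=[]
    for p,(u,v) in zip(ps,uvs):
        o,d=ray(p,u,v); d/=np.linalg.norm(d); Q=np.eye(3)-np.outer(d,d); A.append(Q);b.append(Q@o)
    A=np.vstack(A);b=np.hstack(b); X=np.linalg.lstsq(A,b,rcond=None)[0]
    return X,np.linalg.norm(A@X-b)
def mask(im,lo,hi,box):
    h=cv2.cvtColor(im,cv2.COLOR_RGB2HSV); m=cv2.inRange(h,np.array(lo),np.array(hi))
    k=np.zeros_like(m); x0,y0,x1,y1=box; k[y0:y1,x0:x1]=m[y0:y1,x0:x1]; return k
E
python3 - <<'E'
from h import *
p=par(); print(p)if 0 else 0
S=np.load('scene0.npz');T=np.load('top0.npz')
spec={'blue':((100,150,80),(130,255,255),(315,265,345,300),(365,230,390,255)),
'red':((0,170,90),(8,255,255),(290,250,318,275),(340,235,360,252)),
'greenstop':((55,120,70),(85,255,255),(262,188,285,206),(262,195,290,220)),
'bluptr':((100,150,80),(130,255,255),(215,195,235,215),(230,230,250,250))}
for k,(lo,hi,bs,bt) in spec.items():
    uv=[];
    for n,im,d,b in(('scene',S['im'],S['d'],bs),('top',T['im'],T['d'],bt)):
        m=mask(im,lo,hi,b); M=cv2.moments(m,True); u,v=M['m10']/M['m00'],M['m01']/M['m00']; uv.append((u,v))
        f,Rm,o=cam(p[n]); ys,xs=np.nonzero(m); dd=d[ys,xs]; 
        pts=o+(Rm@np.c_[(xs-p[n]['cx'])/f,-(ys-p[n]['cy'])/f,-np.ones(len(xs))].T*dd).T
        pts=pts[dd>0]
        print(k,n,'px %.1f %.1f'%(u,v),'area',M['m00'],'box',xs.min(),ys.min(),xs.max(),ys.max(),'depth med',np.median(pts,0).round(4),'zmax pct',np.percentile(pts[:,2],[10,50,90]).round(4))
    print('  tri',tri([p['scene'],p['top']],uv))
E
```

```text
blue scene px 330.5 278.0 area 95.0 box 326 273 335 283 depth med [ 0.453  -0.3182  0.1095] zmax pct [0.102  0.1095 0.1121]
blue top px 376.4 241.4 area 29.0 box 374 239 379 244 depth med [ 0.4578 -0.3118  0.1114] zmax pct [0.1071 0.1114 0.1156]
  tri (array([ 0.45894617, -0.31362872,  0.10148678]), np.float64(0.0007490679533358797))
red scene px 304.2 259.8 area 74.0 box 300 255 308 265 depth med [ 0.4456 -0.236   0.1089] zmax pct [0.1003 0.1089 0.1118]
red top px 350.7 242.2 area 35.0 box 348 239 354 245 depth med [ 0.4524 -0.2293  0.1113] zmax pct [0.1066 0.1113 0.1148]
  tri (array([ 0.45309351, -0.23005971,  0.09947844]), np.float64(0.00142697718139178))
greenstop scene px 272.6 196.0 area 70.0 box 268 192 277 200 depth med [0.5473 0.016  0.1089] zmax pct [0.1025 0.1089 0.1112]
greenstop top px 274.4 208.6 area 54.0 box 271 205 278 212 depth med [0.5531 0.0242 0.1114] zmax pct [0.1081 0.1114 0.1156]
  tri (array([0.55513401, 0.02398682, 0.10131499]), np.float64(0.0011354229279763577))
bluptr scene px 225.8 207.3 area 18.0 box 224 206 228 209 depth med [0.4537 0.1261 0.0461] zmax pct [0.0445 0.0461 0.1119]
bluptr top px 241.9 238.8 area 16.0 box 240 237 244 241 depth med [0.4579 0.1307 0.0487] zmax pct [0.0446 0.0487 0.0512]
  tri (array([0.4589188 , 0.13182469, 0.0417277 ]), np.float64(0.0004081527432489152))
```

Candidates for the wanted tube: blue cap on white at scene (331,278) / top (376,241); red cap on brown at (304,260); all-green at (374,280); also the blue pointer at (226,207), which isn't a tube. By the description and the crop, (331,278) is the fresh one. The collet is at crop a (246,92), i.e. scene (249,188). Next I'll get precise turret geometry.

Run:
```python
from h import *
p=par()
S=np.load('scene0.npz');T=np.load('top0.npz')
def pts(n,Z,box):
    f,Rm,o=cam(p[n]); x0,y0,x1,y1=box; ys,xs=np.mgrid[y0:y1,x0:x1]; dd=Z['d'][y0:y1,x0:x1]
    q=np.stack([(xs-p[n]['cx'])/f*dd,-(ys-p[n]['cy'])/f*dd,-dd],-1)@Rm.T+o
    return q,xs,ys
for n,Z,b in(('scene',S,(215,180,305,235)),('top',T,(230,190,300,255))):
    q,xs,ys=pts(n,Z,b); im=Z['im'][b[1]:b[3],b[0]:b[2]]; 
    z=q[...,2]; print(n)
    for lo,hi in((.056,.07),(.07,.08),(.085,.1),(.1,.116),(.116,.125)):
        m=(z>lo)&(z<hi); print(lo,hi,m.sum(),q[m].mean(0).round(4) if m.any() else '')
        if lo in(.085,.1,.116):
            lab,L=cv2.connectedComponents(m.astype(np.uint8))
            for i in range(1,lab): 
                k=L==i; print('   comp',k.sum(),xs[k].mean().round(1),ys[k].mean().round(1),q[k].mean(0).round(4), np.ptp(q[k],axis=0).round(3))
# hub: bright low-sat inside the disc
for n,Z,b in(('scene',S,(244,195,266,212)),('top',T,(252,212,273,231))):
    im=Z['im'];h=cv2.cvtColor(im,cv2.COLOR_RGB2HSV)[b[1]:b[3],b[0]:b[2]]
    print(n); print(h[:,:,2][::2])
# black holes in disc & handle
for n,Z,b in(('scene',S,(215,175,305,240)),('top',T,(230,190,300,255))):
    q,xs,ys=pts(n,Z,b); im=Z['im'][b[1]:b[3],b[0]:b[2]].max(2)
    m=(im<55).astype(np.uint8); c,L,st,ce=cv2.connectedComponentsWithStats(m)
    for i in range(1,c):
        if st[i,4]>4: print(n,'dark',st[i],(ce[i]+b[:2]).round(1),np.median(q[L==i],0).round(4), onz(p[n],*(ce[i]+b[:2]),.063).round(4))
```

```text
scene
0.056 0.07 1138 [0.5068 0.0444 0.0621]
0.07 0.08 195 [0.5145 0.0594 0.0733]
0.085 0.1 154 [0.5211 0.0677 0.0916]
   comp 78 248.3 188.1 [0.5317 0.1139 0.0906] [0.035 0.037 0.011]
   comp 55 272.5 201.4 [0.5449 0.0126 0.0928] [0.035 0.032 0.015]
   comp 21 230.6 213.4 [0.4193 0.0405 0.0927] [0.013 0.011 0.014]
0.1 0.116 95 [0.5158 0.0235 0.1081]
   comp 71 272.4 195.8 [0.5486 0.0176 0.1079] [0.031 0.028 0.013]
   comp 24 230.0 208.8 [0.4187 0.0407 0.1087] [0.013 0.01  0.015]
0.116 0.125 10 [0.4211 0.043  0.1171]
   comp 10 230.0 205.7 [0.4211 0.043  0.1171] [0.011 0.012 0.003]
top
0.056 0.07 1415 [0.5169 0.058  0.0632]
0.07 0.08 200 [0.5199 0.0631 0.0733]
0.085 0.1 89 [0.5366 0.0858 0.0936]
   comp 2 278.5 205.5 [0.5685 0.0106 0.0946] [0.002 0.003 0.004]
   comp 24 274.7 211.8 [0.5466 0.0223 0.0951] [0.025 0.034 0.013]
   comp 60 246.5 213.6 [0.5372 0.116  0.0929] [0.034 0.031 0.013]
   comp 3 267.7 248.0 [0.4244 0.0398 0.0959] [0.007 0.003 0.009]
0.1 0.116 72 [0.5376 0.0248 0.1108]
   comp 63 274.8 208.7 [0.5537 0.0219 0.1104] [0.03  0.027 0.014]
   comp 9 265.9 247.1 [0.4249 0
[... 2052 characters left out ...]

scene dark [49 20  3  4 10] [265.2 196.5] [0.5631 0.0737 0.0675] [0.5681 0.0787 0.063 ]
scene dark [14 26 11 19 68] [232.8 208.1] [0.4224 0.0416 0.0853] [0.4583 0.091  0.063 ]
scene dark [80 36  4  4 12] [296.8 212.4] [ 0.5958 -0.0363  0.0569] [ 0.5915 -0.0414  0.063 ]
scene dark [42 39  7  4 27] [260.1 215.6] [0.4968 0.0093 0.0663] [0.4997 0.0128 0.063 ]
top dark [27 13  6  6 28] [259.4 205.5] [0.5715 0.0771 0.0684] [0.5732 0.0767 0.063 ]
top dark [44 34  6  6 24] [277. 227.] [0.4996 0.013  0.0693] [0.5009 0.0132 0.063 ]
top dark [17 38  5  7 25] [248.9 231.2] [0.4821 0.1065 0.0679] [0.4828 0.1074 0.063 ]
top dark [35 57  2  3  5] [265.4 248.2] [0.4208 0.0474 0.1145] [0.4276 0.0488 0.063 ]
```

Run:
```python
from h import *
p=par()
S=np.load('scene0.npz');T=np.load('top0.npz')
for k,uv in dict(blue=((330.5,278.),(376.4,241.4)),red=((304.2,259.8),(350.7,242.2)),stop=((272.6,196.),(274.4,208.6))).items():
    print(k,[onz(p[n],*uv[i],.103).round(4)[:2] for i,n in enumerate(('scene','top'))])
print('hub hole top',onz(p['top'],262.2,221.1,.073),'scene',onz(p['scene'],254.6,202.6,.073), tri([p['scene'],p['top']],[(254.6,202.6),(262.2,221.1)]))
A=np.array([.519,.0658]);th=np.radians(71.1)
def at(r,a,z): return [A[0]+r*np.cos(th+a),A[1]+r*np.sin(th+a),z]
pt={'collet':at(.055,0,.095),'stop':at(.055,-2*np.pi/3,.112),'handle':at(.095,2*np.pi/3,.119),'axis':[*A,.073],'outlet':at(.055,np.pi/3,.063)}
pt['bluecap']=[.459,-.3136,.112]
for k,X in pt.items(): print(k,np.round(X,4))
def draw(n,Z,b,s,out):
    im=cv2.resize(Z['im'][b[1]:b[3],b[0]:b[2]],None,fx=s,fy=s,interpolation=cv2.INTER_CUBIC)[:,:,::-1].copy()
    for k,X in pt.items():
        r={'collet':.0125,'stop':.0,'handle':.007,'axis':0,'outlet':.0,'bluecap':.0125}[k]
        for a in ([0] if r==0 else np.linspace(0,2*np.pi,13)):
            u=proj(p[n],[X[0]+r*np.cos(a),X[1]+r*np.sin(a),X[2]]); u=(u-b[:2]+.5)*s-.5
            cv2.circle(im,tuple(int(round(i)) for i in u),2,(255,0,255),-1)
    return im
bs=[draw('scene',S,(215,170,305,240),7,0),draw('top',T,(230,190,300,256),8,0)]
for i,im in enumerate(bs): cv2.imwrite(f'pics/ov{i}.png',im)
# kettle extent etc
f,Rm,o=cam(p['top']); ys,xs=np.mgrid[150:270,140:420]; dd=T['d'][150:270,140:420]
q=np.stack([(xs-p['top']['cx'])/f*dd,-(ys-p['top']['cy'])/f*dd,-dd],-1)@Rm.T+o
m=(q[...,2]>.03)&(dd>0)
c,L,st,ce=cv2.connectedComponentsWithStats(m.astype(np.uint8))
for i in range(1,c):
    if st[i,4]>20: k=q[L==i]; print((ce[i]+[140,150]).round(0),st[i,4],'min',k.min(0).round(3),'max',k.max(0).round(3))
```

```text
blue [array([ 0.4572, -0.3144]), array([ 0.4593, -0.3136])]
red [array([ 0.4496, -0.2324]), array([ 0.4533, -0.2299])]
stop [array([0.5528, 0.0221]), array([0.5555, 0.0235])]
hub hole top [0.51746213 0.06360403 0.073     ] scene [0.51659902 0.06216376 0.073     ] (array([0.51769854, 0.06370121, 0.07162396]), np.float64(4.017334958001947e-05))
collet [0.5368 0.1178 0.095 ]
stop [0.5552 0.0244 0.112 ]
handle [0.4258 0.0475 0.119 ]
axis [0.519  0.0658 0.073 ]
outlet [0.4828 0.1072 0.063 ]
bluecap [ 0.459  -0.3136  0.112 ]
[239. 170.] 5541 min [ 0.527 -0.399  0.03 ] max [0.758 0.48  0.338]
[349. 183.] 267 min [ 0.635 -0.248  0.03 ] max [ 0.677 -0.201  0.18 ]
[327. 182.] 62 min [ 0.66  -0.186  0.034] max [ 0.677 -0.123  0.06 ]
[264. 222.] 2252 min [ 0.418 -0.038  0.03 ] max [0.61  0.155 0.123]
[394. 220.] 77 min [ 0.525 -0.39   0.033] max [ 0.548 -0.366  0.109]
[165. 240.] 287 min [0.414 0.365 0.031] max [0.477 0.428 0.063]
[360. 245.] 703 min [ 0.421 -0.355  0.03 ] max [ 0.492 -0.194  0.121]
[192. 252.] 306 min [0.377 0.266 0.031] max [0.439 0.33  0.064]
[412. 262.] 224 min [ 0.38  -0.472  0.03 ] max [ 0.432 -0.421  0.05 ]
```

View pics/ov0.png

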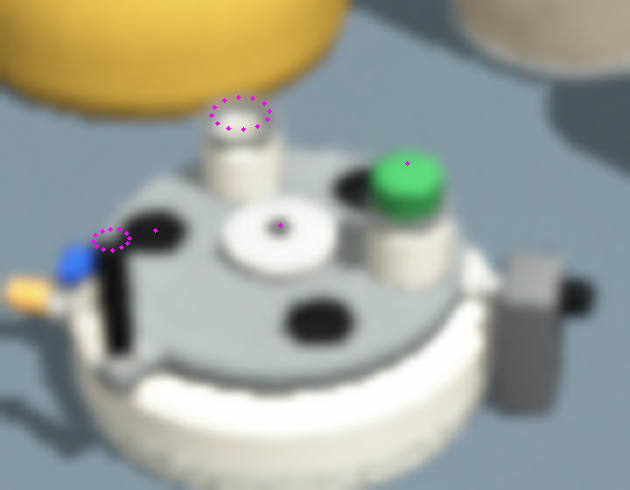

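View pics/ov1.png

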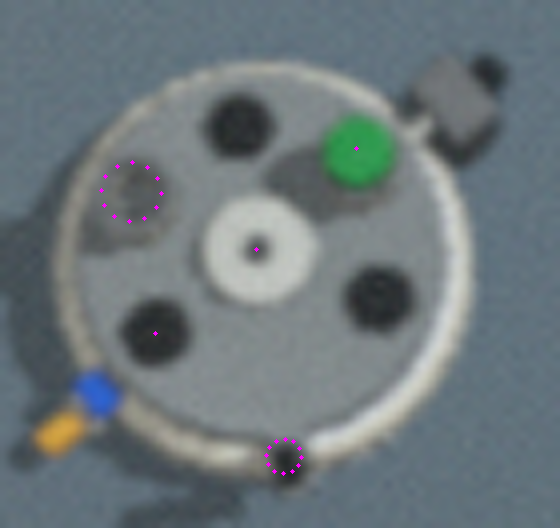

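The overlays (magenta) fall on the collet rim, hub, stopper and post in both views to within about 1 mm. Estimates: axis (0.5185, 0.065), collet (0.536, 0.117), fresh tube (0.4585, -0.314). Planner helper next.

```bash
cat > pl.py <<'E'
import sys,json,numpy as np
from scipy.spatial.transform import Rotation as R
from station import ctrl
def plan(x,y,z,yawdeg,mm=35,deg=6.5,show=True):
    o=ctrl.get_obs(); P=o['ee_pos'].copy(); M=R.from_euler('xyz',o['eef_rot'])
    G=R.from_euler('xyz',[np.pi,0,np.radians(yawdeg)]); T=np.array([x,y,z])
    rows=[]
    for _ in range(60):
        d=T-P; w=(M.inv()*G).as_rotvec(degrees=True)
        if np.linalg.norm(d)<4e-4 and np.linalg.norm(w)<.3: break
        k=max(1,np.ceil(max(np.linalg.norm(d)/mm*1000,np.linalg.norm(w)/deg)-1e-6))
        s=(M.inv().apply(d)/k).round(4); a=(w/k).round(1)
        rows.append(dict(zip(('x','y','z','ax','ay','az'),[*map(float,s),*map(float,a)])))
        P=P+M.apply(s); M=M*R.from_rotvec(a,degrees=True)
    print('t',round(o['time_s'],2),'pos',o['ee_pos'].round(4),'yaw',np.degrees(o['eef_rot']).round(1),'F',o['force'].round(1),'w',round(o['grip_width'],4))
    for i in range(0,len(rows),5): print(json.dumps(rows[i:i+5]))
if __name__=='__main__': plan(*map(float,sys.argv[1:]))
E
python3 pl.py 0.459 -0.314 0.205 90
```

```text
t 0.1 pos [0.2231 0.5025 0.205 ] yaw [-179.9   -0.   156.1] F [-0.6  0.3 -0.6] w 0.0941
[{"x": -0.0219, "y": -0.026, "z": 0.0, "ax": -0.0, "ay": 0.0, "az": 2.6}, {"x": -0.023, "y": -0.025, "z": 0.0, "ax": -0.0, "ay": 0.0, "az": 2.6}, {"x": -0.0241, "y": -0.0239, "z": 0.0, "ax": -0.0, "ay": 0.0, "az": 2.6}, {"x": -0.0252, "y": -0.0228, "z": 0.0, "ax": -0.0, "ay": 0.0, "az": 2.6}, {"x": -0.0262, "y": -0.0216, "z": 0.0, "ax": -0.0, "ay": 0.0, "az": 2.7}]
[{"x": -0.0272, "y": -0.0204, "z": 0.0, "ax": -0.0, "ay": 0.0, "az": 2.6}, {"x": -0.0281, "y": -0.0191, "z": 0.0, "ax": -0.0, "ay": 0.0, "az": 2.7}, {"x": -0.029, "y": -0.0178, "z": 0.0, "ax": -0.0, "ay": 0.0, "az": 2.6}, {"x": -0.0298, "y": -0.0165, "z": 0.0, "ax": -0.0, "ay": 0.0, "az": 2.7}, {"x": -0.0305, "y": -0.015, "z": 0.0, "ax": -0.0, "ay": 0.0, "az": 2.6}]
[{"x": -0.0311, "y": -0.0136, "z": 0.0, "ax": -0.0, "ay": 0.0, "az": 2.7}, {"x": -0.0318, "y": -0.0122, "z": 0.0, "ax": -0.0, "ay": 0.0, "az": 2.6}, {"x": -0.0323, "y": -0.0107, "z": 0.0, "ax": -0.0, "ay": 0.0, "az": 2.7}, {"x": -0.0327, "y": -0.0092, "z": 0.0, "ax": -0.0, "ay": 0.0, "az": 2.6}, {"x": -0.0331, "y": -0.0077, "z": 0.0001, "ax": -0.0, "ay": 0.0, "az": 2.7}]
[{"x": -0.0334, "y": -0.0061, "z": 0.0, "ax": -0.0, "ay": 0.0, "az": 2.6}, {"x": -0.0337, "y": -0.0046, "z": 0.0001, "ax": -0.0, "ay": 0.0, "az": 2.7}, {"x": -0.0339, "y": -0.003, "z": 0.0, "ax": -0.0, "ay": 0.0, "az": 2.6}, {"x": -0.034, "y": -0.0014, "z": 0.0001, "ax": -0.0, "ay": 0.0, "az": 2.7}, {"x": -0.034, "y": 0.0002, "z": 0.0, "ax": -0.0, "ay": 0.0, "az": 2.6}]
[{"x": -0.034, "y": 0.0017, "z": 0.0001, "ax": -0.0, "ay": 0.0, "az": 2.7}, {"x": -0.0338, "y": 0.0033, "z": 0.0, "ax": -0.0, "ay": 0.0, "az": 2.6}, {"x": -0.0336, "y": 0.0048, "z": 0.0001, "ax": -0.0, "ay": 0.0, "az": 2.7}, {"x": -0.0334, "y": 0.0064, "z": 0.0, "ax": -0.0, "ay": 0.0, "az": 2.6}, {"x": -0.0331, "y": 0.0079, "z": 0.0001, "ax": -0.0, "ay": 0.1, "az": 2.7}]
```

Request:
step_arm --steps '[{"x": -0.025,"y": -0.025,"z": 0,"az": 6.6,"claw": 0.06},{"x": -0.025,"y": -0.025,"z": 0,"az": 6.6,"claw": 0.06},{"x": -0.028,"y": -0.02,"z": 0,"az": 6.6,"claw": 0.06},{"x": -0.028,"y": -0.02,"z": 0,"az": 6.6,"claw": 0.06},{"x": -0.03,"y": -0.015,"z": 0,"az": 6.6,"claw": 0.06}]' --grip_force 50

```text
validation failed for argument at $.st...
```

Request:
step_arm --steps '[{"x": -0.03,"y": 0,"z": 0,"az": 6.6,"claw": 0.06},{"x": -0.03,"y": 0,"z": 0,"az": 6.6,"claw": 0.06},{"x": -0.033,"y": 0.005,"z": 0,"az": 6.6,"claw": 0.06},{"x": -0.033,"y": 0.005,"z": 0,"az": 6.6,"claw": 0.06},{"x": -0.035,"y": 0.01,"z": 0,"az": 6.6,"claw": 0.06}]'

```text
validation failed for argument at $.st...
```

```bash
python3 pl.py 0.459 -0.314 0.205 90 40
```

```text
t 0.1 pos [0.2231 0.5025 0.205 ] yaw [-179.9   -0.   156.1] F [-0.6  0.3 -0.6] w 0.0941
[{"x": -0.0249, "y": -0.0296, "z": 0.0, "ax": -0.0, "ay": 0.0, "az": 3.0}, {"x": -0.0264, "y": -0.0282, "z": 0.0, "ax": -0.0, "ay": 0.0, "az": 3.0}, {"x": -0.0278, "y": -0.0268, "z": 0.0, "ax": -0.0, "ay": 0.0, "az": 3.0}, {"x": -0.0292, "y": -0.0253, "z": 0.0, "ax": -0.0, "ay": 0.0, "az": 3.0}, {"x": -0.0305, "y": -0.0238, "z": 0.0, "ax": -0.0, "ay": 0.0, "az": 3.0}]
[{"x": -0.0317, "y": -0.0221, "z": 0.0, "ax": -0.0, "ay": 0.0, "az": 3.0}, {"x": -0.0328, "y": -0.0204, "z": 0.0, "ax": -0.0, "ay": 0.0, "az": 3.0}, {"x": -0.0338, "y": -0.0187, "z": 0.0, "ax": -0.0, "ay": 0.0, "az": 3.0}, {"x": -0.0347, "y": -0.0169, "z": 0.0, "ax": -0.0, "ay": 0.0, "az": 3.0}, {"x": -0.0356, "y": -0.0151, "z": 0.0, "ax": -0.0, "ay": 0.0, "az": 3.0}]
[{"x": -0.0363, "y": -0.0132, "z": 0.0, "ax": -0.0, "ay": 0.0, "az": 3.0}, {"x": -0.0369, "y": -0.0113, "z": 0.0001, "ax": -0.0, "ay": 0.0, "az": 3.0}, {"x": -0.0375, "y": -0.0093, "z": 0.0, "ax": -0.0, "ay": 0.0, "az": 3.0}, {"x": -0.0379, "y": -0.0073, "z": 0.0001, "ax": -0.0, "ay": 0.0, "az": 3.0}, {"x": -0.0383, "y": -0.0053, "z": 0.0, "ax": -0.0, "ay": 0.0, "az": 3.0}]
[{"x": -0.0385, "y": -0.0033, "z": 0.0001, "ax": -0.0, "ay": 0.0, "az": 3.0}, {"x": -0.0386, "y": -0.0013, "z": 0.0, "ax": -0.0, "ay": 0.0, "az": 3.0}, {"x": -0.0386, "y": 0.0007, "z": 0.0001, "ax": -0.0, "ay": 0.0, "az": 3.0}, {"x": -0.0385, "y": 0.0027, "z": 0.0, "ax": -0.0, "ay": 0.0, "az": 3.0}, {"x": -0.0383, "y": 0.0047, "z": 0.0001, "ax": -0.0, "ay": 0.0, "az": 3.0}]
[{"x": -0.0381, "y": 0.0067, "z": 0.0, "ax": -0.0, "ay": 0.0, "az": 3.0}, {"x": -0.0376, "y": 0.0087, "z": 0.0001, "ax": -0.0, "ay": 0.1, "az": 3.1}]
```

Request:
step_arm --steps '[{"x": -0.025,"y": -0.025,"z": 0.0,"ax": 0.0,"ay": 0.0,"az": 6.6,"claw": 0.06},{"x": -0.025,"y": -0.025,"z": 0.0,"ax": 0.0,"ay": 0.0,"az": 6.6,"claw": 0.06},{"x": -0.028,"y": -0.02,"z": 0.0,"ax": 0.0,"ay": 0.0,"az": 6.6,"claw": 0.06},{"x": -0.028,"y": -0.02,"z": 0.0,"ax": 0.0,"ay": 0.0,"az": 6.6,"claw": 0.06},{"x": -0.03,"y": -0.015,"z": 0.0,"ax": 0.0,"ay": 0.0,"az": 6.6,"claw": 0.06}]' --grip_force 50

```text
time_s: 0.52
ee_pos: [0.2671, 0.3328, 0.2018]
eef_rot: [-3.136, 0.002, 2.134]
force: [0.6, 0.7, 0.7]
grip_width: 0.0641
```

Request:
step_arm --steps '[{"x": -0.03,"y": 0.0,"z": 0.0,"ax": 0.0,"ay": 0.0,"az": 6.6,"claw": 0.06},{"x": -0.03,"y": 0.005,"z": 0.0,"ax": 0.0,"ay": 0.0,"az": 6.6,"claw": 0.06},{"x": -0.033,"y": 0.005,"z": 0.0,"ax": 0.0,"ay": 0.0,"az": 6.6,"claw": 0.06},{"x": -0.033,"y": 0.01,"z": 0.0,"ax": 0.0,"ay": 0.0,"az": 6.6,"claw": 0.06},{"x": -0.035,"y": 0.01,"z": 0.0,"ax": 0.0,"ay": 0.0,"az": 6.0,"claw": 0.06}]'

```text
time_s: 0.93
ee_pos: [0.3449, 0.1806, 0.2018]
eef_rot: [-3.138, 0.005, 1.541]
force: [0.6, 0.3, -0.4]
grip_width: 0.0599
```

```bash
python3 pl.py 0.459 -0.314 0.205 90 40
```

```text
t 0.93 pos [0.3449 0.1806 0.2018] yaw [-179.8    0.3   88.3] F [ 0.6  0.3 -0.4] w 0.0599
[{"x": -0.0378, "y": 0.0099, "z": -0.0001, "ax": -0.0, "ay": 0.0, "az": -0.1}, {"x": -0.0378, "y": 0.0098, "z": -0.0001, "ax": -0.0, "ay": 0.0, "az": -0.1}, {"x": -0.0378, "y": 0.0098, "z": -0.0001, "ax": -0.0, "ay": 0.0, "az": -0.1}, {"x": -0.0378, "y": 0.0097, "z": -0.0001, "ax": -0.0, "ay": 0.0, "az": -0.1}, {"x": -0.0378, "y": 0.0096, "z": -0.0001, "ax": -0.0, "ay": 0.0, "az": -0.1}]
[{"x": -0.0379, "y": 0.0096, "z": -0.0001, "ax": -0.0, "ay": 0.0, "az": -0.2}, {"x": -0.0379, "y": 0.0094, "z": -0.0001, "ax": -0.0, "ay": 0.0, "az": -0.1}, {"x": -0.0379, "y": 0.0094, "z": -0.0001, "ax": -0.0, "ay": 0.0, "az": -0.2}, {"x": -0.0379, "y": 0.0093, "z": -0.0001, "ax": -0.0, "ay": 0.1, "az": -0.1}, {"x": -0.038, "y": 0.0092, "z": -0.0002, "ax": -0.1, "ay": 0.0, "az": -0.2}]
[{"x": -0.038, "y": 0.009, "z": -0.0001, "ax": -0.0, "ay": 0.1, "az": -0.1}, {"x": -0.038, "y": 0.009, "z": -0.0002, "ax": -0.1, "ay": 0.0, "az": -0.2}, {"x": -0.038, "y": 0.0088, "z": -0.0002, "ax": -0.0, "ay": 0.1, "az": -0.1}]
```

Request:
step_arm --steps '[{"x": -0.038,"y": 0.01,"z": 0.0,"ax": 0.0,"ay": 0.0,"az": -0.3,"claw": 0.06},{"x": -0.038,"y": 0.01,"z": 0.0,"ax": 0.0,"ay": 0.0,"az": -0.3,"claw": 0.06},{"x": -0.038,"y": 0.01,"z": 0.0,"ax": 0.0,"ay": 0.0,"az": -0.3,"claw": 0.06},{"x": -0.038,"y": 0.01,"z": 0.0,"ax": 0.0,"ay": 0.0,"az": -0.3,"claw": 0.06},{"x": -0.038,"y": 0.01,"z": 0.0,"ax": 0.0,"ay": 0.0,"az": -0.3,"claw": 0.06}]'

```text
time_s: 1.35
ee_pos: [0.3898, -0.0196, 0.2024]
eef_rot: [-3.138, 0.005, 1.561]
force: [0.9, 0.7, 0.2]
grip_width: 0.06
```

Request:
step_arm --steps '[{"x": -0.038,"y": 0.009,"z": 0.0,"ax": 0.0,"ay": 0.0,"az": 0.0,"claw": 0.06},{"x": -0.038,"y": 0.009,"z": 0.0,"ax": 0.0,"ay": 0.0,"az": 0.0,"claw": 0.06},{"x": -0.038,"y": 0.009,"z": 0.0,"ax": 0.0,"ay": 0.0,"az": 0.0,"claw": 0.06},{"x": -0.038,"y": 0.009,"z": 0.0,"ax": 0.0,"ay": 0.0,"az": 0.0,"claw": 0.06},{"x": -0.03,"y": 0.009,"z": 0.0,"ax": 0.0,"ay": 0.0,"az": 0.0,"claw": 0.06}]'

```text
time_s: 1.77
ee_pos: [0.4318, -0.2136, 0.2028]
eef_rot: [-3.138, 0.005, 1.559]
force: [1.2, 0.9, 0.4]
grip_width: 0.0597
```

```bash
python3 pl.py 0.459 -0.314 0.205 90 40
```

```text
t 1.77 pos [ 0.4318 -0.2136  0.2028] yaw [-179.8    0.3   89.3] F [1.2 0.9 0.4] w 0.0597
[{"x": -0.0334, "y": 0.0095, "z": -0.0006, "ax": -0.1, "ay": 0.1, "az": -0.2}, {"x": -0.0334, "y": 0.0093, "z": -0.0007, "ax": -0.1, "ay": 0.1, "az": -0.2}, {"x": -0.0334, "y": 0.0092, "z": -0.0007, "ax": -0.0, "ay": 0.1, "az": -0.3}]
```

Request:
step_arm --steps '[{"x": -0.033,"y": 0.0095,"z": 0.0,"ax": -0.1,"ay": 0.1,"az": -0.2,"claw": 0.06},{"x": -0.033,"y": 0.009,"z": 0.0,"ax": -0.1,"ay": 0.1,"az": -0.2,"claw": 0.06},{"x": -0.03,"y": 0.007,"z": 0.0,"ax": 0.0,"ay": 0.1,"az": -0.2,"claw": 0.06},{"x": 0.0,"y": 0.0,"z": 0.0,"ax": 0.0,"ay": 0.0,"az": 0.0,"claw": 0.06}]'

```text
time_s: 2.1
ee_pos: [0.4561, -0.3198, 0.2008]
eef_rot: [-3.14, -0.002, 1.565]
force: [0.1, 0.1, 0.4]
grip_width: 0.0603
```

```bash
python3 pl.py 0.459 -0.314 0.055 90 40;  python3 - <<'E'
from h import *
from station import vision
for n,b in(('scene',(270,200,390,320)),('top',(320,190,430,290))):
    im,d=vision.camera(n); np.savez(n+'1.npz',im=im,d=d)
    cv2.imwrite(f'pics/{n}1.png',cv2.resize(im[b[1]:b[3],b[0]:b[2]],None,fx=5,fy=5,interpolation=cv2.INTER_CUBIC)[:,:,::-1])
E
```

```text
t 2.1 pos [ 0.4561 -0.3198  0.2008] yaw [-1.799e+02 -1.000e-01  8.970e+01] F [0.1 0.1 0.4] w 0.0603
[{"x": 0.0014, "y": 0.0008, "z": 0.0364, "ax": -0.0, "ay": -0.0, "az": -0.1}, {"x": 0.0014, "y": 0.0008, "z": 0.0365, "ax": -0.0, "ay": -0.0, "az": -0.1}, {"x": 0.0013, "y": 0.0008, "z": 0.0364, "ax": -0.1, "ay": -0.1, "az": -0.1}, {"x": 0.0015, "y": 0.0007, "z": 0.0365, "ax": -0.0, "ay": -0.0, "az": -0.0}]
```

View pics/scene1.png

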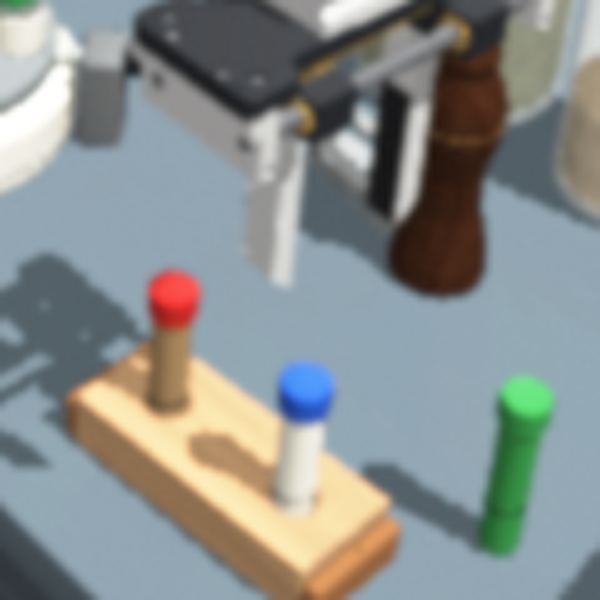

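View pics/top1.png

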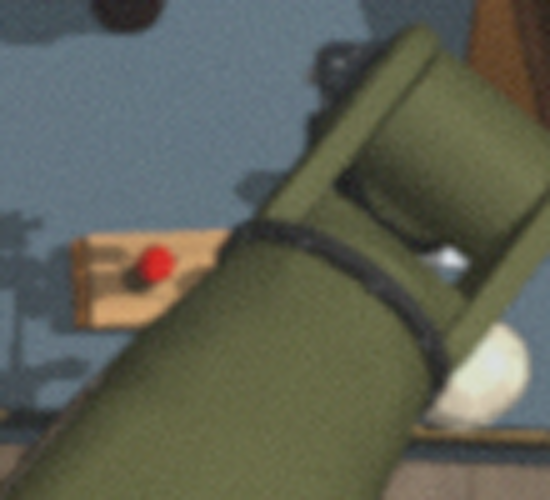

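The scene view shows the open gripper above the blue-capped tube (crop (305,390)), jaws along x, with clear room to the red tube at (174,300) and the green one at (524,405). The top view is occluded by the arm. Descending.

Request:
step_arm --steps '[{"x": 0.003,"y": 0.0015,"z": 0.025,"ax": 0.0,"ay": 0.0,"az": -0.2,"claw": 0.06},{"x": 0.002,"y": 0.0015,"z": 0.03,"ax": 0.0,"ay": 0.0,"az": -0.1,"claw": 0.06},{"x": 0.001,"y": 0.0,"z": 0.0,"ax": 0.0,"ay": 0.0,"az": 0.0,"claw": 0.06},{"x": 0.0,"y": 0.0,"z": 0.0,"ax": 0.0,"ay": 0.0,"az": 0.0,"claw": 0.06}]'

```text
time_s: 2.53
ee_pos: [0.4589, -0.3065, 0.1462]
eef_rot: [-3.141, -0.002, 1.574]
force: [-0.3, -0.6, -0.1]
grip_width: 0.06
```

```bash
python3 pl.py 0.459 -0.314 0.055 90 30
```

```text
t 2.53 pos [ 0.4589 -0.3065  0.1462] yaw [-1.80e+02 -1.00e-01  9.02e+01] F [-0.3 -0.6 -0.1] w 0.06
[{"x": -0.0019, "y": 0.0, "z": 0.0228, "ax": -0.0, "ay": -0.0, "az": 0.0}, {"x": -0.0019, "y": 0.0001, "z": 0.0228, "ax": -0.0, "ay": -0.0, "az": 0.1}, {"x": -0.0019, "y": 0.0, "z": 0.0228, "ax": -0.0, "ay": -0.1, "az": 0.0}, {"x": -0.0019, "y": 0.0001, "z": 0.0228, "ax": -0.0, "ay": -0.0, "az": 0.1}]
```

Request:
step_arm --steps '[{"x": -0.0075,"y": 0.0,"z": 0.0,"ax": 0.0,"ay": 0.0,"az": 0.0,"claw": 0.06},{"x": 0.0,"y": 0.0,"z": 0.0,"ax": 0.0,"ay": 0.0,"az": 0.0,"claw": 0.06},{"x": 0.0,"y": 0.0,"z": 0.0,"ax": 0.0,"ay": 0.0,"az": 0.0,"claw": 0.06}]'

```text
time_s: 2.78
ee_pos: [0.4598, -0.3138, 0.1501]
eef_rot: [3.14, -0.0, 1.576]
force: [-1.0, 0.6, 0.9]
grip_width: 0.0602
```

Request:
step_arm --steps '[{"x": 0.0,"y": 0.0,"z": 0.02,"ax": 0.0,"ay": 0.0,"az": 0.0,"claw": 0.06},{"x": 0.0,"y": 0.0,"z": 0.02,"ax": 0.0,"ay": 0.0,"az": 0.0,"claw": 0.06},{"x": 0.0,"y": 0.0,"z": 0.02,"ax": 0.0,"ay": 0.0,"az": 0.0,"claw": 0.06},{"x": 0.0,"y": 0.0,"z": 0.02,"ax": 0.0,"ay": 0.0,"az": 0.0,"claw": 0.06},{"x": 0.0,"y": 0.0,"z": 0.0,"ax": 0.0,"ay": 0.0,"az": 0.0,"claw": 0.06}]'

```text
time_s: 3.2
ee_pos: [0.4628, -0.3165, 0.0746]
eef_rot: [3.13, 0.008, 1.575]
force: [-0.7, 0.5, -1.1]
grip_width: 0.0599
```

```bash
python3 pl.py 0.459 -0.314 0.055 90 30
```

```text
t 3.2 pos [ 0.4628 -0.3165  0.0746] yaw [179.3   0.4  90.3] F [-0.7  0.5 -1.1] w 0.0599
[{"x": 0.0027, "y": -0.004, "z": 0.0195, "ax": 0.7, "ay": 0.4, "az": 0.3}]
```

Request:
step_arm --steps '[{"x": 0.0015,"y": -0.002,"z": 0.01,"ax": 0.4,"ay": 0.2,"az": 0.2,"claw": 0.06},{"x": 0.001,"y": -0.001,"z": 0.007,"ax": 0.2,"ay": 0.1,"az": 0.1,"claw": 0.06},{"x": 0.0,"y": 0.0,"z": 0.0,"ax": 0.0,"ay": 0.0,"az": 0.0,"claw": 0.06},{"x": 0.0,"y": 0.0,"z": 0.0,"ax": 0.0,"ay": 0.0,"az": 0.0,"claw": 0.06}]'

```text
time_s: 3.53
ee_pos: [0.461, -0.3151, 0.0601]
eef_rot: [3.138, 0.004, 1.569]
force: [-0.7, -0.0, -0.2]
grip_width: 0.06
```

```bash
python3 pl.py 0.459 -0.314 0.055 90 30
python3 - <<'E'
from h import *
from station import vision
for n,b in(('scene',(285,220,385,320)),):
    im,d=vision.camera(n); np.savez(n+'2.npz',im=im,d=d)
    cv2.imwrite(f'pics/{n}2.png',cv2.resize(im[b[1]:b[3],b[0]:b[2]],None,fx=6,fy=6,interpolation=cv2.INTER_CUBIC)[:,:,::-1])
E
```

```text
t 3.53 pos [ 0.461  -0.3151  0.0601] yaw [179.8   0.3  89.9] F [-0.7 -0.  -0.2] w 0.06
[{"x": 0.0012, "y": -0.002, "z": 0.0051, "ax": 0.2, "ay": 0.3, "az": -0.1}]
```

View pics/scene2.png

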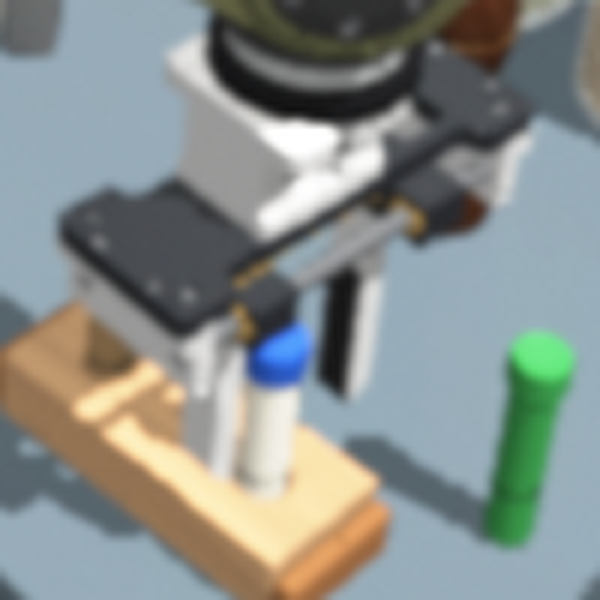

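The fingers straddle the blue-capped tube (crop (275,410)) with the pads below the cap. Closing after a small correction.

Request:
step_arm --steps '[{"x": 0.001,"y": -0.002,"z": 0.003,"ax": 0.2,"ay": 0.3,"az": 0.0,"claw": 0.06},{"x": 0.0,"y": 0.0,"z": 0.0,"ax": 0.0,"ay": 0.0,"az": 0.0,"claw": 0.04},{"x": 0.0,"y": 0.0,"z": 0.0,"ax": 0.0,"ay": 0.0,"az": 0.0,"claw": 0.03},{"x": 0.0,"y": 0.0,"z": 0.0,"ax": 0.0,"ay": 0.0,"az": 0.0,"claw": 0.022},{"x": 0.0,"y": 0.0,"z": 0.0,"ax": 0.0,"ay": 0.0,"az": 0.0,"claw": 0.015}]' --grip_force 45

```text
time_s: 4.0
ee_pos: [0.4596, -0.3147, 0.0591]
eef_rot: [3.139, 0.001, 1.569]
force: [-1.6, -0.5, -0.3]
grip_width: 0.0364
```

Request:
step_arm --steps '[{"x": 0.0,"y": 0.0,"z": 0.0,"ax": 0.0,"ay": 0.0,"az": 0.0,"claw": 0.01},{"x": 0.0,"y": 0.0,"z": 0.0,"ax": 0.0,"ay": 0.0,"az": 0.0,"claw": 0.0},{"x": 0.0,"y": 0.0,"z": 0.0,"ax": 0.0,"ay": 0.0,"az": 0.0,"claw": 0.0},{"x": 0.0,"y": 0.0,"z": 0.0,"ax": 0.0,"ay": 0.0,"az": 0.0,"claw": 0.0}]'

```text
time_s: 4.33
ee_pos: [0.4597, -0.3148, 0.0592]
eef_rot: [3.139, 0.001, 1.569]
force: [0.1, -0.2, 0.4]
grip_width: 0.0235
```

```bash
python3 pl.py 0.459 -0.314 0.190 90 30
```

```text
t 4.33 pos [ 0.4597 -0.3148  0.0592] yaw [1.799e+02 1.000e-01 8.990e+01] F [ 0.1 -0.2  0.4] w 0.0235
[{"x": 0.0001, "y": -0.0001, "z": -0.0262, "ax": 0.0, "ay": 0.0, "az": -0.0}, {"x": 0.0001, "y": -0.0001, "z": -0.0261, "ax": 0.0, "ay": 0.0, "az": -0.0}, {"x": 0.0001, "y": -0.0001, "z": -0.0262, "ax": 0.0, "ay": 0.0, "az": -0.0}, {"x": 0.0002, "y": -0.0, "z": -0.0261, "ax": 0.1, "ay": 0.0, "az": -0.0}, {"x": 0.0001, "y": -0.0001, "z": -0.0262, "ax": 0.0, "ay": 0.1, "az": -0.1}]
```

Request:
step_arm --steps '[{"x": 0.0,"y": 0.0,"z": 0.0,"ax": 0.0,"ay": 0.0,"az": 0.0,"claw": 0.0},{"x": 0.0,"y": 0.0,"z": 0.0,"ax": 0.0,"ay": 0.0,"az": 0.0,"claw": 0.0},{"x": 0.0,"y": 0.0,"z": 0.0,"ax": 0.0,"ay": 0.0,"az": 0.0,"claw": 0.0},{"x": 0.0,"y": 0.0,"z": 0.0,"ax": 0.0,"ay": 0.0,"az": 0.0,"claw": 0.0}]'

```text
time_s: 4.67
ee_pos: [0.4597, -0.3148, 0.0593]
eef_rot: [3.139, 0.001, 1.569]
force: [0.3, -0.2, -0.4]
grip_width: 0.0239
```

Run:
```python
from h import *
from station import vision
im,d=vision.camera('scene'); b=(300,245,360,305)
cv2.imwrite(f'pics/scene3.png',cv2.resize(im[b[1]:b[3],b[0]:b[2]],None,fx=10,fy=10,interpolation=cv2.INTER_CUBIC)[:,:,::-1])
```

```text
(no output)
```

View pics/scene3.png

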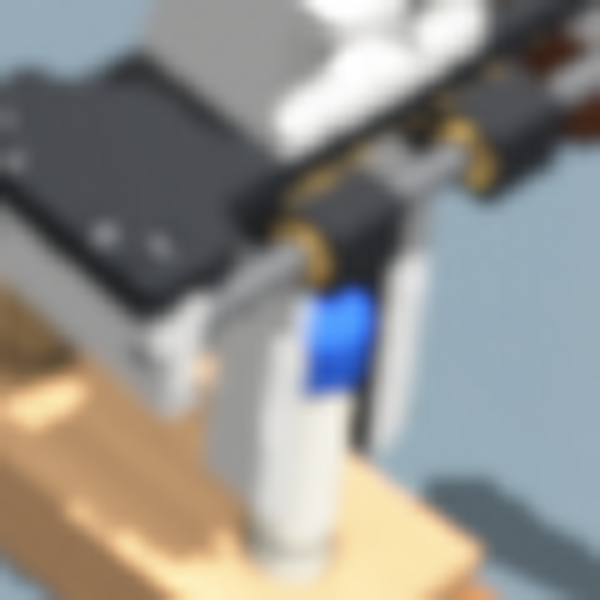

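The gripper reads 24 mm and the crop shows a gap between the far finger and the tube: the pads are on the cap rim (25 mm), not the 20 mm tube. Reopening and going about 6.5 mm lower.

Request:
step_arm --steps '[{"x": 0.0,"y": 0.0,"z": 0.0,"ax": 0.0,"ay": 0.0,"az": 0.0,"claw": 0.04},{"x": 0.0,"y": 0.0,"z": 0.0,"ax": 0.0,"ay": 0.0,"az": 0.0,"claw": 0.04},{"x": 0.0005,"y": -0.0005,"z": 0.004,"ax": 0.0,"ay": 0.0,"az": 0.0,"claw": 0.04},{"x": 0.0,"y": 0.0,"z": 0.003,"ax": 0.0,"ay": 0.0,"az": 0.0,"claw": 0.04},{"x": 0.0,"y": 0.0,"z": 0.0,"ax": 0.0,"ay": 0.0,"az": 0.0,"claw": 0.04}]'

```text
time_s: 5.13
ee_pos: [0.4592, -0.3142, 0.0516]
eef_rot: [3.139, 0.001, 1.569]
force: [-0.5, 0.7, 0.3]
grip_width: 0.0402
```

Request:
step_arm --steps '[{"x": 0.0,"y": 0.0,"z": 0.0,"ax": 0.0,"ay": 0.0,"az": 0.0,"claw": 0.04},{"x": 0.0,"y": 0.0,"z": 0.0,"ax": 0.0,"ay": 0.0,"az": 0.0,"claw": 0.04}]'

```text
time_s: 5.3
ee_pos: [0.459, -0.3141, 0.0512]
eef_rot: [3.14, 0.001, 1.569]
force: [0.3, -0.8, 0.0]
grip_width: 0.0403
```

Request:
step_arm --steps '[{"x": 0.0,"y": 0.0,"z": -0.001,"ax": 0.0,"ay": 0.0,"az": 0.0,"claw": 0.03},{"x": 0.0,"y": 0.0,"z": 0.0,"ax": 0.0,"ay": 0.0,"az": 0.0,"claw": 0.02},{"x": 0.0,"y": 0.0,"z": 0.0,"ax": 0.0,"ay": 0.0,"az": 0.0,"claw": 0.0},{"x": 0.0,"y": 0.0,"z": 0.0,"ax": 0.0,"ay": 0.0,"az": 0.0,"claw": 0.0},{"x": 0.0,"y": 0.0,"z": 0.0,"ax": 0.0,"ay": 0.0,"az": 0.0,"claw": 0.0}]'

```text
time_s: 5.72
ee_pos: [0.4591, -0.3141, 0.0524]
eef_rot: [3.139, 0.001, 1.569]
force: [-0.1, -0.8, -1.0]
grip_width: 0.0237
```

Request:
step_arm --steps '[{"x": 0.0,"y": 0.0,"z": 0.0,"ax": 0.0,"ay": 0.0,"az": 0.0,"claw": 0.0},{"x": 0.0,"y": 0.0,"z": 0.0,"ax": 0.0,"ay": 0.0,"az": 0.0,"claw": 0.0},{"x": 0.0,"y": 0.0,"z": 0.0,"ax": 0.0,"ay": 0.0,"az": 0.0,"claw": 0.0}]'

```text
time_s: 5.97
ee_pos: [0.459, -0.3141, 0.0524]
eef_rot: [3.14, 0.001, 1.569]
force: [0.8, 0.3, -1.3]
grip_width: 0.0241
```

Still 24 mm, so I'll lift and look at what is really held.

Request:
step_arm --steps '[{"x": 0.0,"y": 0.0,"z": -0.005,"ax": 0.0,"ay": 0.0,"az": 0.0,"claw": 0.0},{"x": 0.0,"y": 0.0,"z": -0.01,"ax": 0.0,"ay": 0.0,"az": 0.0,"claw": 0.0},{"x": 0.0,"y": 0.0,"z": -0.015,"ax": 0.0,"ay": 0.0,"az": 0.0,"claw": 0.0},{"x": 0.0,"y": 0.0,"z": -0.02,"ax": 0.0,"ay": 0.0,"az": 0.0,"claw": 0.0},{"x": 0.0,"y": 0.0,"z": -0.02,"ax": 0.0,"ay": 0.0,"az": 0.0,"claw": 0.0}]'

```text
time_s: 6.38
ee_pos: [0.4573, -0.3129, 0.1234]
eef_rot: [-3.138, -0.004, 1.569]
force: [-0.3, 0.3, -0.5]
grip_width: 0.0234
```

Request:
step_arm --steps '[{"x": 0.0,"y": 0.0,"z": -0.02,"ax": 0.0,"ay": 0.0,"az": 0.0,"claw": 0.0},{"x": 0.0,"y": 0.0,"z": -0.02,"ax": 0.0,"ay": 0.0,"az": 0.0,"claw": 0.0},{"x": 0.0,"y": 0.0,"z": -0.02,"ax": 0.0,"ay": 0.0,"az": 0.0,"claw": 0.0},{"x": 0.0,"y": 0.0,"z": 0.0,"ax": 0.0,"ay": 0.0,"az": 0.0,"claw": 0.0},{"x": 0.0,"y": 0.0,"z": 0.0,"ax": 0.0,"ay": 0.0,"az": 0.0,"claw": 0.0}]'

```text
time_s: 6.8
ee_pos: [0.4583, -0.3136, 0.195]
eef_rot: [3.138, 0.002, 1.569]
force: [0.1, -0.4, -1.5]
grip_width: 0.0235
```

Run:
```python
from h import *
from station import vision,ctrl
im,d=vision.camera('scene'); np.savez('scene4.npz',im=im,d=d);b=(285,205,365,285)
cv2.imwrite(f'pics/scene4.png',cv2.resize(im[b[1]:b[3],b[0]:b[2]],None,fx=7,fy=7,interpolation=cv2.INTER_CUBIC)[:,:,::-1])
o=ctrl.get_obs();print(o['time_s'],o['ee_pos'],o['eef_rot'],o['force'],o['grip_width'])
```

```text
6.85 [ 0.45842539 -0.31371464  0.19515406] [3.13725630e+00 2.46061432e-03 1.56913957e+00] [0.37162833 0.01544215 0.16427989] 0.0238121963716733
```

View pics/scene4.png

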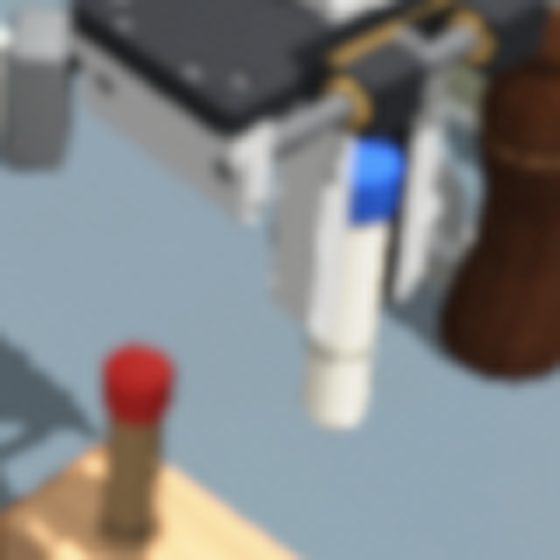

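```bash
python3 - <<'E'
from h import *
from station import ctrl
p=par()['scene']; P=np.array([.4584,-.3137,.1952])
im=np.load('scene4.npz')['im']; b=(285,205,365,285);s=10
out=cv2.resize(im[b[1]:b[3],b[0]:b[2]],None,fx=s,fy=s,interpolation=cv2.INTER_CUBIC)[:,:,::-1].copy()
for dz,r in((0,.01),(.0325,.01),(.086,.0125),(.104,.0125)):
    for a in np.linspace(0,2*np.pi,17):
        u=proj(p,P+[r*np.cos(a),r*np.sin(a),-.0444+dz]); u=(u-b[:2]+.5)*s-.5
        cv2.circle(out,tuple(int(round(i)) for i in u),2,(255,0,255),-1)
cv2.imwrite('pics/ov4.png',out[100:700,200:800])
E
python3 pl.py 0.536 0.117 0.195 90 40|head -2
```

```text
t 6.85 pos [ 0.4584 -0.3137  0.1952] yaw [1.798e+02 1.000e-01 8.990e+01] F [0.4 0.  0.2] w 0.0238
[{"x": 0.0392, "y": 0.007, "z": -0.0001, "ax": 0.0, "ay": 0.0, "az": -0.0}, {"x": 0.0392, "y": 0.007, "z": -0.0, "ax": 0.0, "ay": 0.0, "az": -0.0}, {"x": 0.0392, "y": 0.007, "z": -0.0001, "ax": 0.0, "ay": 0.0, "az": -0.0}, {"x": 0.0392, "y": 0.007, "z": -0.0, "ax": 0.0, "ay": 0.0, "az": -0.0}, {"x": 0.0391, "y": 0.007, "z": -0.0001, "ax": 0.0, "ay": 0.0, "az": -0.0}]
```

View pics/ov4.png

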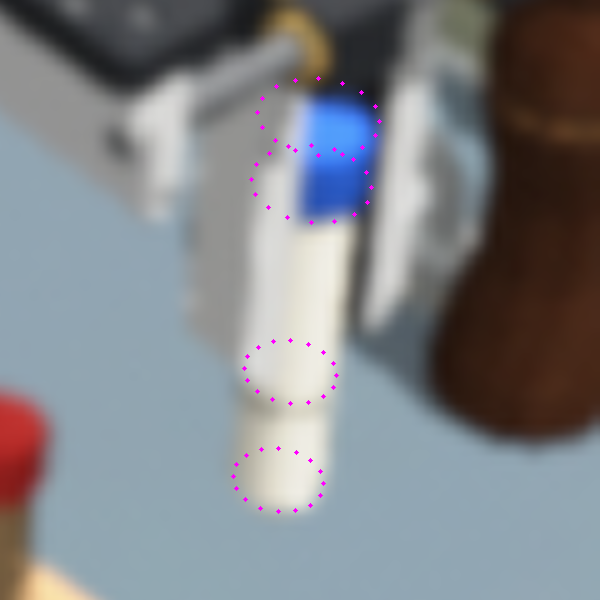

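The overlay of tip, ring and cap on the held tube matches within about 1 mm: upright, tip 44 mm below the TCP. Moving to above the collet.

Request:
step_arm --steps '[{"x": 0.025,"y": 0.005,"z": 0.0,"ax": 0.0,"ay": 0.0,"az": 0.0,"claw": 0.0},{"x": 0.035,"y": 0.006,"z": 0.0,"ax": 0.0,"ay": 0.0,"az": 0.0,"claw": 0.0},{"x": 0.035,"y": 0.006,"z": 0.0,"ax": 0.0,"ay": 0.0,"az": 0.0,"claw": 0.0},{"x": 0.035,"y": 0.006,"z": 0.0,"ax": 0.0,"ay": 0.0,"az": 0.0,"claw": 0.0},{"x": 0.035,"y": 0.006,"z": 0.0,"ax": 0.0,"ay": 0.0,"az": 0.0,"claw": 0.0}]' --grip_force 55

```text
time_s: 7.27
ee_pos: [0.4856, -0.1476, 0.1896]
eef_rot: [-3.14, 0.0, 1.56]
force: [-0.5, 0.1, -0.6]
grip_width: 0.0238
```

Request:
step_arm --steps '[{"x": 0.035,"y": 0.006,"z": 0.0,"ax": 0.0,"ay": 0.0,"az": 0.0,"claw": 0.0},{"x": 0.035,"y": 0.006,"z": 0.0,"ax": 0.0,"ay": 0.0,"az": 0.0,"claw": 0.0},{"x": 0.035,"y": 0.006,"z": 0.0,"ax": 0.0,"ay": 0.0,"az": 0.0,"claw": 0.0},{"x": 0.03,"y": 0.006,"z": 0.0,"ax": 0.0,"ay": 0.0,"az": 0.0,"claw": 0.0},{"x": 0.02,"y": 0.006,"z": 0.0,"ax": 0.0,"ay": 0.0,"az": 0.0,"claw": 0.0}]'

```text
time_s: 7.68
ee_pos: [0.5147, 0.0174, 0.1843]
eef_rot: [-3.131, -0.001, 1.561]
force: [0.4, -1.0, -1.1]
grip_width: 0.0235
```

```bash
python3 pl.py 0.536 0.117 0.195 90 25
```

```text
t 7.68 pos [0.5147 0.0174 0.1843] yaw [-1.794e+02 -1.000e-01  8.940e+01] F [ 0.4 -1.  -1.1] w 0.0235
[{"x": 0.02, "y": 0.004, "z": -0.0022, "ax": -0.1, "ay": -0.0, "az": -0.1}, {"x": 0.02, "y": 0.0041, "z": -0.0021, "ax": -0.1, "ay": -0.0, "az": -0.1}, {"x": 0.0199, "y": 0.0041, "z": -0.0021, "ax": -0.1, "ay": -0.0, "az": -0.1}, {"x": 0.0199, "y": 0.0042, "z": -0.0022, "ax": -0.1, "ay": -0.0, "az": -0.1}, {"x": 0.02, "y": 0.0042, "z": -0.0021, "ax": -0.2, "ay": -0.1, "az": -0.2}]
```

Request:
step_arm --steps '[{"x": 0.02,"y": 0.004,"z": -0.002,"ax": -0.1,"ay": 0.0,"az": -0.2,"claw": 0.0},{"x": 0.025,"y": 0.005,"z": -0.002,"ax": -0.1,"ay": 0.0,"az": -0.2,"claw": 0.0},{"x": 0.02,"y": 0.004,"z": -0.002,"ax": -0.1,"ay": 0.0,"az": -0.1,"claw": 0.0},{"x": 0.015,"y": 0.003,"z": -0.001,"ax": -0.1,"ay": 0.0,"az": 0.0,"claw": 0.0},{"x": 0.0,"y": 0.0,"z": 0.0,"ax": 0.0,"ay": 0.0,"az": 0.0,"claw": 0.0}]'

```text
time_s: 8.1
ee_pos: [0.5294, 0.1056, 0.1853]
eef_rot: [-3.129, -0.001, 1.575]
force: [-0.6, 0.2, -0.2]
grip_width: 0.024
```

```bash
python3 pl.py 0.536 0.117 0.170 90 25
```

```text
t 8.1 pos [0.5294 0.1056 0.1853] yaw [-1.793e+02 -1.000e-01  9.020e+01] F [-0.6  0.2 -0.2] w 0.024
[{"x": 0.0114, "y": 0.0068, "z": 0.0153, "ax": -0.7, "ay": -0.1, "az": 0.2}]
```

Request:
step_arm --steps '[{"x": 0.01,"y": 0.006,"z": 0.005,"ax": -0.5,"ay": -0.1,"az": 0.1,"claw": 0.0},{"x": 0.0,"y": 0.0,"z": 0.0,"ax": -0.1,"ay": 0.0,"az": 0.0,"claw": 0.0},{"x": 0.0,"y": 0.0,"z": 0.0,"ax": 0.0,"ay": 0.0,"az": 0.0,"claw": 0.0}]'

```text
time_s: 8.35
ee_pos: [0.5349, 0.1158, 0.1773]
eef_rot: [-3.137, 0.002, 1.574]
force: [-0.4, 1.4, -0.8]
grip_width: 0.0236
```

```bash
python3 pl.py 0.536 0.117 0.150 90 25
```

```text
t 8.35 pos [0.5349 0.1158 0.1773] yaw [-1.798e+02  1.000e-01  9.020e+01] F [-0.4  1.4 -0.8] w 0.0236
[{"x": 0.0006, "y": 0.0006, "z": 0.0137, "ax": -0.1, "ay": 0.0, "az": 0.1}, {"x": 0.0006, "y": 0.0006, "z": 0.0136, "ax": -0.1, "ay": 0.1, "az": 0.1}]
```

Request:
step_arm --steps '[{"x": 0.001,"y": 0.001,"z": 0.012,"ax": -0.2,"ay": 0.0,"az": 0.1,"claw": 0.0},{"x": 0.0,"y": 0.0,"z": 0.01,"ax": 0.0,"ay": 0.0,"az": 0.0,"claw": 0.0},{"x": 0.0,"y": 0.0,"z": 0.0,"ax": 0.0,"ay": 0.0,"az": 0.0,"claw": 0.0},{"x": 0.0,"y": 0.0,"z": 0.0,"ax": 0.0,"ay": 0.0,"az": 0.0,"claw": 0.0}]'

```text
time_s: 8.68
ee_pos: [0.5355, 0.1144, 0.1534]
eef_rot: [-3.139, 0.002, 1.569]
force: [-0.3, 0.5, -0.7]
grip_width: 0.0238
```

```bash
python3 pl.py 0.536 0.117 0.145 90 25;  python3 - <<'E'
from h import *
from station import vision,ctrl
p=par(); P=ctrl.get_obs()['ee_pos']; M=R.from_euler('xyz',ctrl.get_obs()['eef_rot'])
for n,b,s in(('scene',(220,160,290,220),10),('top',(230,190,290,250),9)):
    im,d=vision.camera(n); np.savez(n+'5.npz',im=im,d=d)
    out=cv2.resize(im[b[1]:b[3],b[0]:b[2]],None,fx=s,fy=s,interpolation=cv2.INTER_CUBIC)[:,:,::-1].copy()
    for dz,r in((.0444,.01),(.0444-.0325,.01)):
      for a in np.linspace(0,2*np.pi,17):
        u=proj(p[n],P+M.apply([r*np.cos(a),r*np.sin(a),dz])); u=(u-b[:2]+.5)*s-.5
        cv2.circle(out,tuple(int(round(i)) for i in u),2,(255,0,255),-1)
    for a in np.linspace(0,2*np.pi,17):
        u=proj(p[n],[.536+.0125*np.cos(a),.117+.0125*np.sin(a),.095]); u=(u-b[:2]+.5)*s-.5
        cv2.circle(out,tuple(int(round(i)) for i in u),2,(0,200,255),-1)
    cv2.imwrite(f'pics/{n}5.png',out)
E
```

```text
t 8.68 pos [0.5355 0.1144 0.1534] yaw [-1.799e+02  1.000e-01  8.990e+01] F [-0.3  0.5 -0.7] w 0.0238
[{"x": 0.0026, "y": 0.0005, "z": 0.0084, "ax": -0.1, "ay": 0.1, "az": -0.1}]
```

View pics/scene5.png

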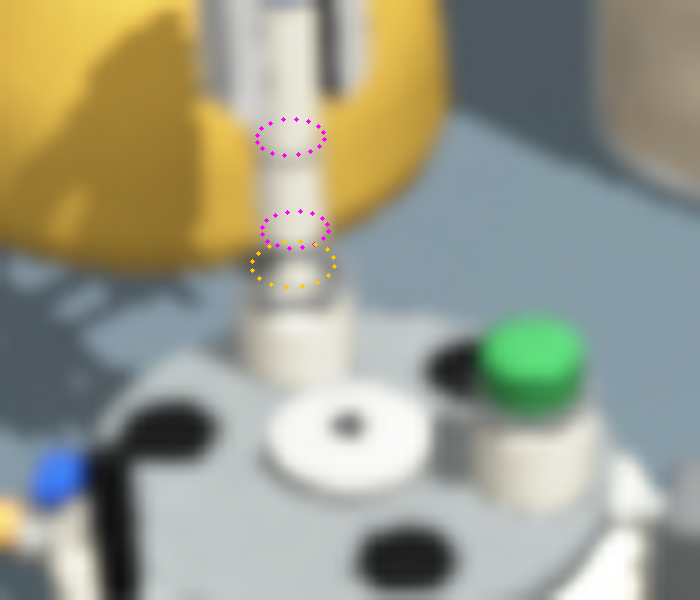

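View pics/top5.png

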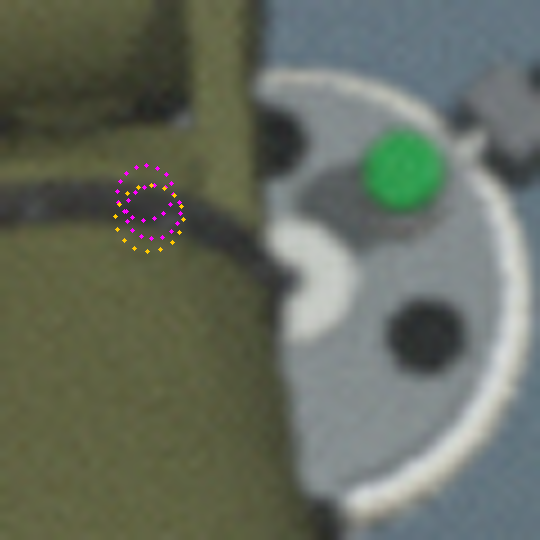

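The tube's tip (scene crop (293,230)) stands just above the collar (centre column 297, rim row about 265). The cameras suggest a target of (0.537, 0.117), a shift of about 2.5 mm. Shifting, then lowering slowly while watching forces.

Request:
step_arm --steps '[{"x": 0.0025,"y": 0.0015,"z": 0.003,"ax": -0.1,"ay": 0.1,"az": 0.0,"claw": 0.0},{"x": 0.0,"y": 0.0,"z": 0.0,"ax": 0.0,"ay": 0.0,"az": 0.0,"claw": 0.0},{"x": 0.0,"y": 0.0,"z": 0.0,"ax": 0.0,"ay": 0.0,"az": 0.0,"claw": 0.0}]'

```text
time_s: 9.03
ee_pos: [0.5378, 0.117, 0.1517]
eef_rot: [3.14, -0.0, 1.569]
force: [0.5, 0.1, -0.1]
grip_width: 0.0237
```

Request:
step_arm --steps '[{"x": 0.0,"y": 0.0,"z": 0.005,"ax": 0.0,"ay": 0.0,"az": 0.0,"claw": 0.0},{"x": 0.0,"y": 0.0,"z": 0.004,"ax": 0.0,"ay": 0.0,"az": 0.0,"claw": 0.0},{"x": 0.0,"y": 0.0,"z": 0.0,"ax": 0.0,"ay": 0.0,"az": 0.0,"claw": 0.0}]'

```text
time_s: 9.28
ee_pos: [0.538, 0.1171, 0.1423]
eef_rot: [3.139, -0.0, 1.569]
force: [0.5, 0.5, -0.4]
grip_width: 0.0232
```

Request:
step_arm --steps '[{"x": 0.0,"y": -0.001,"z": 0.003,"ax": 0.0,"ay": 0.0,"az": 0.0,"claw": 0.0},{"x": 0.0,"y": 0.0,"z": 0.003,"ax": 0.0,"ay": 0.0,"az": 0.0,"claw": 0.0},{"x": 0.0,"y": 0.0,"z": 0.002,"ax": 0.0,"ay": 0.0,"az": 0.0,"claw": 0.0},{"x": 0.0,"y": 0.0,"z": 0.0,"ax": 0.0,"ay": 0.0,"az": 0.0,"claw": 0.0}]'

```text
time_s: 9.62
ee_pos: [0.5367, 0.1171, 0.1331]
eef_rot: [3.139, -0.0, 1.569]
force: [0.3, -0.4, -0.6]
grip_width: 0.0237
```

Request:
step_arm --steps '[{"x": 0.0,"y": 0.0,"z": 0.002,"ax": 0.0,"ay": 0.0,"az": 0.0,"claw": 0.0},{"x": 0.0,"y": 0.0,"z": 0.002,"ax": 0.0,"ay": 0.0,"az": 0.0,"claw": 0.0},{"x": 0.0,"y": 0.0,"z": 0.0,"ax": 0.0,"ay": 0.0,"az": 0.0,"claw": 0.0}]'

```text
time_s: 9.87
ee_pos: [0.5367, 0.1171, 0.1287]
eef_rot: [3.139, -0.0, 1.569]
force: [-0.2, -0.7, -0.8]
grip_width: 0.0239
```

```bash
python3 pl.py 0.537 0.117 0.108 90 25;  python3 - <<'E'
from h import *
from station import vision,ctrl
im,d=vision.camera('scene');b=(220,150,290,220);s=8
cv2.imwrite('pics/scene6.png',cv2.resize(im[b[1]:b[3],b[0]:b[2]],None,fx=s,fy=s,interpolation=cv2.INTER_CUBIC)[:,:,::-1])
E
```

```text
t 9.87 pos [0.5367 0.1171 0.1287] yaw [179.9  -0.   89.9] F [-0.2 -0.7 -0.8] w 0.0239
[{"x": -0.0001, "y": 0.0002, "z": 0.0207, "ax": 0.1, "ay": -0.0, "az": -0.1}]
```

View pics/scene6.png

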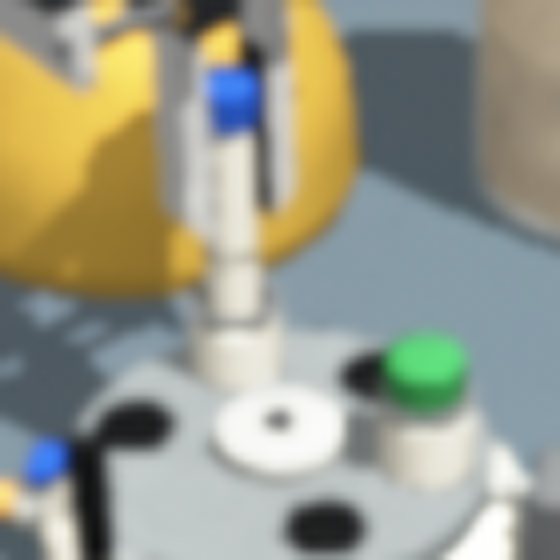

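The tube has entered the collar (rim at crop (238,318), ring at (238,262)) with no side force. Pushing on through the seal.

Request:
step_arm --steps '[{"x": 0.0,"y": 0.0,"z": 0.003,"ax": 0.0,"ay": 0.0,"az": 0.0,"claw": 0.0},{"x": 0.0,"y": 0.0,"z": 0.003,"ax": 0.0,"ay": 0.0,"az": 0.0,"claw": 0.0},{"x": 0.0,"y": 0.0,"z": 0.003,"ax": 0.0,"ay": 0.0,"az": 0.0,"claw": 0.0}]' --grip_force 60

```text
time_s: 10.17
ee_pos: [0.5372, 0.1172, 0.1199]
eef_rot: [3.138, -0.0, 1.569]
force: [-0.1, -0.4, -0.1]
grip_width: 0.0235
```

Run:
```python
from h import *
from station import vision,ctrl
p=par();o=ctrl.get_obs();P=o['ee_pos'];print(o['force'],o['moment'])
im,d=vision.camera('scene');b=(220,150,280,210);s=10
out=cv2.resize(im[b[1]:b[3],b[0]:b[2]],None,fx=s,fy=s,interpolation=cv2.INTER_CUBIC)[:,:,::-1].copy()
for dz,r in((.0325,.01),(.086,.0125),(.104,.0125)):
    for a in np.linspace(0,2*np.pi,17):
        u=proj(p['scene'],P+[r*np.cos(a),r*np.sin(a),-.0444+dz]); u=(u-b[:2]+.5)*s-.5
        cv2.circle(out,tuple(int(round(i)) for i in u),2,(255,0,255),-1)
cv2.imwrite('pics/scene7.png',out)
```

```text
[-0.08237228 -0.37402437 -0.08674664] [-0.13927514  0.05671364 -0.01122423]
```

View pics/scene7.png

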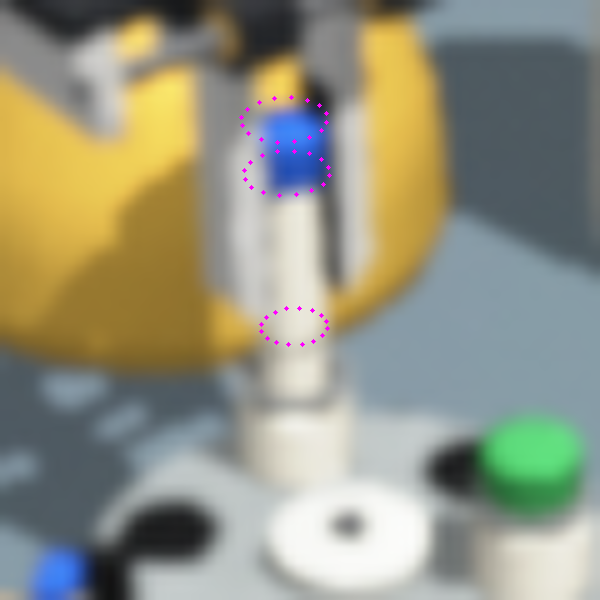

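Cap and tube still match the grip overlay, so no slip so far. Continuing.

Request:
step_arm --steps '[{"x": 0.0,"y": 0.0,"z": 0.003,"ax": 0.0,"ay": 0.0,"az": 0.0,"claw": 0.0}]'

```text
time_s: 10.3
ee_pos: [0.5373, 0.1171, 0.1169]
eef_rot: [3.138, -0.0, 1.569]
force: [-0.9, 0.2, 6.1]
grip_width: 0.0233
```

Request:
step_arm --steps '[{"x": 0.0,"y": 0.0,"z": 0.004,"ax": 0.0,"ay": 0.0,"az": 0.0,"claw": 0.0}]'

```text
time_s: 10.38
ee_pos: [0.5378, 0.1171, 0.1135]
eef_rot: [3.136, -0.0, 1.569]
force: [-2.9, -1.4, 9.6]
grip_width: 0.0237
```

Request:
step_arm --steps '[{"x": 0.0,"y": 0.0,"z": 0.004,"ax": 0.0,"ay": 0.0,"az": 0.0,"claw": 0.0}]'

```text
time_s: 10.47
ee_pos: [0.5381, 0.1172, 0.1102]
eef_rot: [3.135, -0.001, 1.569]
force: [-4.5, -1.2, 10.1]
grip_width: 0.0234
```

Request:
step_arm --steps '[{"x": 0.0,"y": -0.001,"z": 0.004,"ax": 0.2,"ay": 0.0,"az": 0.0,"claw": 0.0}]'

```text
time_s: 10.55
ee_pos: [0.5375, 0.1173, 0.107]
eef_rot: [3.137, -0.001, 1.569]
force: [-2.7, -1.4, 28.5]
grip_width: 0.0233
```

Request:
step_arm --steps '[{"x": 0.0,"y": 0.0,"z": 0.003,"ax": 0.1,"ay": 0.0,"az": 0.0,"claw": 0.0}]'

```text
time_s: 10.63
ee_pos: [0.5389, 0.1175, 0.1067]
eef_rot: [3.134, -0.001, 1.569]
force: [-12.3, -1.1, 44.5]
grip_width: 0.0232
```

Run:
```python
from h import *
from station import vision,ctrl
p=par();o=ctrl.get_obs();P=o['ee_pos'];print(P,o['force'],o['moment'])
im,d=vision.camera('scene');b=(220,150,280,210);s=10
out=cv2.resize(im[b[1]:b[3],b[0]:b[2]],None,fx=s,fy=s,interpolation=cv2.INTER_CUBIC)[:,:,::-1].copy()
for dz,r in((.0325,.01),(.086,.0125),(.104,.0125)):
    for a in np.linspace(0,2*np.pi,17):
        u=proj(p['scene'],P+[r*np.cos(a),r*np.sin(a),-.0444+dz]); u=(u-b[:2]+.5)*s-.5
        cv2.circle(out,tuple(int(round(i)) for i in u),2,(255,0,255),-1)
cv2.imwrite('pics/scene8.png',out)
```

```text
[0.53892919 0.11752189 0.10674873] [-12.30680974  -1.11595963  44.48202133] [-0.38838101  2.43459103 -0.02684875]
```

View pics/scene8.png

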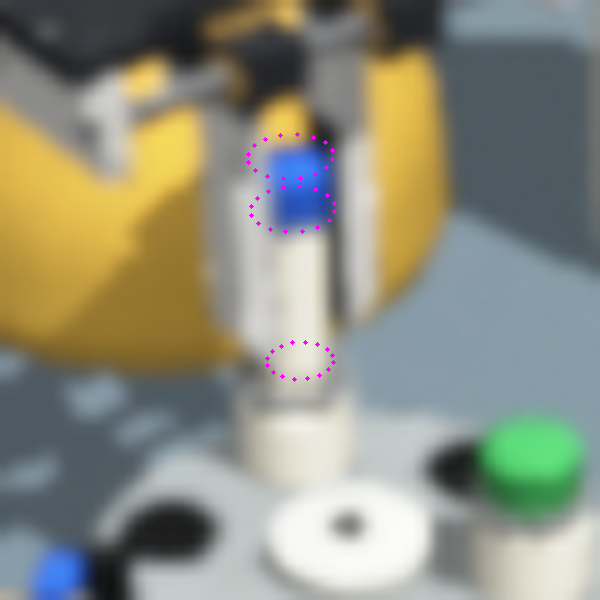

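Force rose to 44 N at TCP z = 0.1067; the expected bottom is 0.1074, so the tube has bottomed. Unloading, then opening.

Request:
step_arm --steps '[{"x": 0.0,"y": -0.001,"z": 0.0,"ax": 0.2,"ay": 0.0,"az": 0.0,"claw": 0.0},{"x": 0.0,"y": 0.0,"z": 0.0,"ax": 0.0,"ay": 0.0,"az": 0.0,"claw": 0.0}]'

```text
time_s: 10.85
ee_pos: [0.5378, 0.1175, 0.1079]
eef_rot: [3.138, -0.001, 1.569]
force: [-2.7, -0.7, -1.3]
grip_width: 0.0237
```

Request:
step_arm --steps '[{"x": 0.0,"y": 0.0,"z": 0.0,"ax": 0.0,"ay": 0.0,"az": 0.0,"claw": 0.03},{"x": 0.0,"y": 0.0,"z": 0.0,"ax": 0.0,"ay": 0.0,"az": 0.0,"claw": 0.05},{"x": 0.0,"y": 0.0,"z": 0.0,"ax": 0.0,"ay": 0.0,"az": 0.0,"claw": 0.06},{"x": 0.0,"y": 0.0,"z": 0.0,"ax": 0.0,"ay": 0.0,"az": 0.0,"claw": 0.06}]'

```text
time_s: 11.18
ee_pos: [0.538, 0.1176, 0.1072]
eef_rot: [3.137, -0.002, 1.569]
force: [0.0, -0.4, 0.6]
grip_width: 0.0466
```

Run:
```python
from h import *
from station import vision,ctrl
p=par();o=ctrl.get_obs();P=o['ee_pos'];print(P,o['force'],o['moment'])
im,d=vision.camera('scene');np.savez('scene9.npz',im=im,d=d);b=(215,145,290,220);s=8
out=cv2.resize(im[b[1]:b[3],b[0]:b[2]],None,fx=s,fy=s,interpolation=cv2.INTER_CUBIC)[:,:,::-1].copy()
for dz,r in((.0325,.01),(.086,.0125),(.104,.0125)):
    for a in np.linspace(0,2*np.pi,17):
        u=proj(p['scene'],np.array([.5372,.117,.063])+[r*np.cos(a),r*np.sin(a),dz]); u=(u-b[:2]+.5)*s-.5
        cv2.circle(out,tuple(int(round(i)) for i in u),2,(255,0,255),-1)
cv2.imwrite('pics/scene9.png',out)
```

```text
[0.53802139 0.11756569 0.10717041] [ 0.00386549 -0.43856188  0.5684339 ] [-0.04540032  0.01408917  0.03731896]
```

View pics/scene9.png

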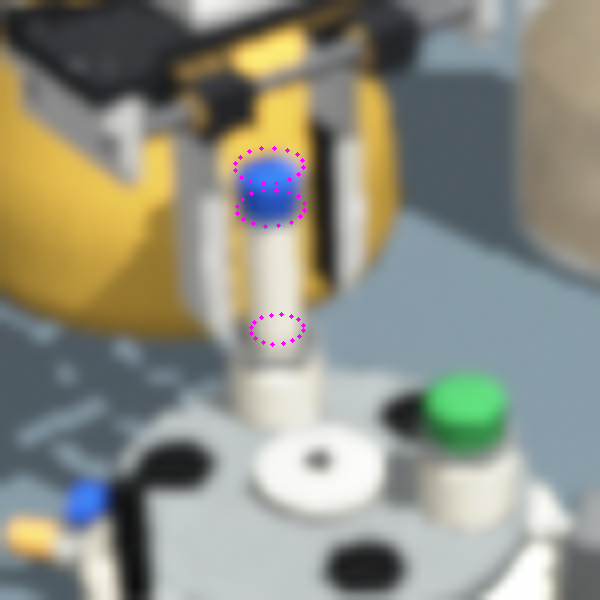

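Run:
```python
from h import *
p=par()['scene'];Z=np.load('scene9.npz');im=Z['im'];d=Z['d']
m=mask(im,(100,150,80),(130,255,255),(235,155,260,180));ys,xs=np.nonzero(m);f,M,o=cam(p);dd=d[ys,xs]
q=o+(M@(np.c_[(xs-p['cx'])/f,-(ys-p['cy'])/f,-np.ones(len(xs))].T*dd)).T
print(len(q),np.percentile(q[:,2],[5,25,50,75,90,98]).round(4),xs.mean(),ys.mean(),tri([p],[(xs.mean(),ys.mean())])[1], onz(p,xs.mean(),ys.mean(),.158), proj(p,[.5372,.117,.158]))
```

```text
34 [0.1562 0.1598 0.1635 0.1657 0.1665 0.385 ] 248.1764705882353 168.41176470588235 1.2719202621569003e-16 [0.53523881 0.11477947 0.158     ] [248.28319788 167.8781919 ]
```

Request:
step_arm --steps '[{"x": 0.0,"y": 0.0,"z": -0.015,"ax": 0.0,"ay": 0.0,"az": 0.0,"claw": 0.06},{"x": 0.0,"y": 0.0,"z": -0.025,"ax": 0.0,"ay": 0.0,"az": 0.0,"claw": 0.06},{"x": 0.0,"y": 0.0,"z": -0.025,"ax": 0.0,"ay": 0.0,"az": 0.0,"claw": 0.06},{"x": 0.0,"y": 0.0,"z": -0.01,"ax": 0.0,"ay": 0.0,"az": 0.0,"claw": 0.06},{"x": 0.0,"y": 0.0,"z": 0.0,"ax": 0.0,"ay": 0.0,"az": 0.0,"claw": 0.0}]'

```text
time_s: 11.65
ee_pos: [0.537, 0.1174, 0.1829]
eef_rot: [3.141, -0.001, 1.569]
force: [-0.4, -0.7, -0.8]
grip_width: 0.0562
```

Request:
step_arm --steps '[{"x": 0.0,"y": 0.0,"z": 0.0,"ax": 0.0,"ay": 0.0,"az": 0.0,"claw": 0.0},{"x": 0.0,"y": 0.0,"z": 0.0,"ax": 0.0,"ay": 0.0,"az": 0.0,"claw": 0.0},{"x": 0.0,"y": 0.0,"z": 0.0,"ax": 0.0,"ay": 0.0,"az": 0.0,"claw": 0.0},{"x": 0.0,"y": 0.0,"z": 0.0,"ax": 0.0,"ay": 0.0,"az": 0.0,"claw": 0.0},{"x": 0.0,"y": 0.0,"z": 0.0,"ax": 0.0,"ay": 0.0,"az": 0.0,"claw": 0.0}]'

```text
time_s: 12.07
ee_pos: [0.5359, 0.1172, 0.1782]
eef_rot: [-3.137, -0.0, 1.569]
force: [0.5, -0.2, -0.3]
grip_width: 0.0239
```

Depth puts the cap top at about 0.1665 m (0.167 expected when home). A gentle press with the closed fingers to confirm.

Request:
step_arm --steps '[{"x": 0.0,"y": 0.001,"z": 0.004,"ax": 0.0,"ay": 0.0,"az": 0.0,"claw": 0.0},{"x": 0.0,"y": 0.0,"z": 0.003,"ax": 0.0,"ay": 0.0,"az": 0.0,"claw": 0.0},{"x": 0.0,"y": 0.0,"z": 0.0,"ax": 0.0,"ay": 0.0,"az": 0.0,"claw": 0.0}]'

```text
time_s: 12.32
ee_pos: [0.5365, 0.1171, 0.1692]
eef_rot: [-3.135, -0.0, 1.569]
force: [0.2, -0.6, -0.4]
grip_width: 0.0033
```

Request:
step_arm --steps '[{"x": 0.0,"y": 0.0,"z": 0.002,"ax": 0.0,"ay": 0.0,"az": 0.0,"claw": 0.0},{"x": 0.0,"y": 0.0,"z": 0.002,"ax": 0.0,"ay": 0.0,"az": 0.0,"claw": 0.0}]'

```text
time_s: 12.48
ee_pos: [0.5378, 0.1173, 0.1669]
eef_rot: [-3.14, -0.001, 1.569]
force: [-0.4, -0.3, 26.9]
grip_width: 0.0003
```

Contact at TCP z = 0.1669 with 27 N and no give: the tube is bottomed. Now up, and over to the handle post at about (0.426, 0.047), turning to yaw 40°.

Request:
step_arm --steps '[{"x": 0.0,"y": 0.0,"z": -0.015,"ax": 0.0,"ay": 0.0,"az": 0.0,"claw": 0.0},{"x": 0.0,"y": 0.0,"z": -0.02,"ax": 0.0,"ay": 0.0,"az": 0.0,"claw": 0.0},{"x": 0.0,"y": 0.0,"z": 0.0,"ax": 0.0,"ay": 0.0,"az": 0.0,"claw": 0.0}]'

```text
time_s: 12.73
ee_pos: [0.5381, 0.1173, 0.2031]
eef_rot: [-3.14, -0.001, 1.569]
force: [0.3, 0.1, 0.1]
grip_width: 0.0005
```

```bash
python3 pl.py 0.426 0.047 0.205 40 25 6.5
```

```text
t 12.73 pos [0.5381 0.1173 0.2031] yaw [-179.9   -0.    89.9] F [0.3 0.1 0.1] w 0.0005
[{"x": -0.0088, "y": -0.014, "z": -0.0002, "ax": -0.0, "ay": -0.0, "az": 6.2}, {"x": -0.0103, "y": -0.013, "z": -0.0002, "ax": -0.0, "ay": -0.0, "az": 6.2}, {"x": -0.0116, "y": -0.0118, "z": -0.0002, "ax": -0.0, "ay": 0.0, "az": 6.3}, {"x": -0.0128, "y": -0.0104, "z": -0.0002, "ax": -0.0, "ay": 0.0, "az": 6.2}, {"x": -0.0139, "y": -0.009, "z": -0.0003, "ax": -0.0, "ay": 0.0, "az": 6.3}]
[{"x": -0.0148, "y": -0.0074, "z": -0.0002, "ax": -0.0, "ay": 0.0, "az": 6.2}, {"x": -0.0155, "y": -0.0058, "z": -0.0003, "ax": -0.0, "ay": 0.0, "az": 6.3}, {"x": -0.016, "y": -0.004, "z": -0.0002, "ax": -0.1, "ay": 0.0, "az": 6.2}]
```

Request:
step_arm --steps '[{"x": -0.009,"y": -0.014,"z": 0.0,"ax": 0.0,"ay": 0.0,"az": 6.2,"claw": 0.05},{"x": -0.01,"y": -0.013,"z": 0.0,"ax": 0.0,"ay": 0.0,"az": 6.2,"claw": 0.05},{"x": -0.012,"y": -0.012,"z": 0.0,"ax": 0.0,"ay": 0.0,"az": 6.2,"claw": 0.05},{"x": -0.013,"y": -0.01,"z": 0.0,"ax": 0.0,"ay": 0.0,"az": 6.2,"claw": 0.05},{"x": -0.014,"y": -0.009,"z": 0.0,"ax": 0.0,"ay": 0.0,"az": 6.2,"claw": 0.05}]'

```text
time_s: 13.15
ee_pos: [0.4661, 0.0725, 0.2]
eef_rot: [-3.139, 0.0, 1.011]
force: [0.2, 0.3, 0.4]
grip_width: 0.0302
```

```bash
python3 pl.py 0.426 0.047 0.205 40 25 6.5
```

```text
t 13.15 pos [0.4661 0.0725 0.2   ] yaw [-179.9    0.    57.9] F [0.2 0.3 0.4] w 0.0302
[{"x": -0.0143, "y": -0.0068, "z": -0.0016, "ax": -0.0, "ay": 0.0, "az": 6.0}, {"x": -0.015, "y": -0.0053, "z": -0.0017, "ax": -0.1, "ay": 0.0, "az": 6.0}, {"x": -0.0154, "y": -0.0037, "z": -0.0016, "ax": -0.0, "ay": 0.0, "az": 5.9}]
```

Request:
step_arm --steps '[{"x": -0.014,"y": -0.007,"z": 0.0,"ax": 0.0,"ay": 0.0,"az": 6.0,"claw": 0.05},{"x": -0.013,"y": -0.005,"z": 0.0,"ax": 0.0,"ay": 0.0,"az": 6.0,"claw": 0.05},{"x": -0.01,"y": -0.002,"z": 0.0,"ax": 0.0,"ay": 0.0,"az": 4.5,"claw": 0.05},{"x": 0.0,"y": 0.0,"z": 0.0,"ax": 0.0,"ay": 0.0,"az": 0.0,"claw": 0.05}]'

```text
time_s: 13.48
ee_pos: [0.4281, 0.0497, 0.1974]
eef_rot: [-3.138, 0.003, 0.701]
force: [0.1, -0.7, -0.1]
grip_width: 0.05
```

```bash
python3 pl.py 0.426 0.047 0.150 40 60 6.5;  python3 - <<'E'
from h import *
from station import vision,ctrl
im,d=vision.camera('scene');np.savez('scene10.npz',im=im,d=d);b=(200,140,300,240);s=6
cv2.imwrite('pics/scene10.png',cv2.resize(im[b[1]:b[3],b[0]:b[2]],None,fx=s,fy=s,interpolation=cv2.INTER_CUBIC)[:,:,::-1])
E
```

```text
t 13.48 pos [0.4281 0.0497 0.1974] yaw [-179.8    0.2   40.2] F [ 0.1 -0.7 -0.1] w 0.05
[{"x": -0.0032, "y": 0.0009, "z": 0.0474, "ax": -0.2, "ay": 0.2, "az": 0.2}]
```

View pics/scene10.png

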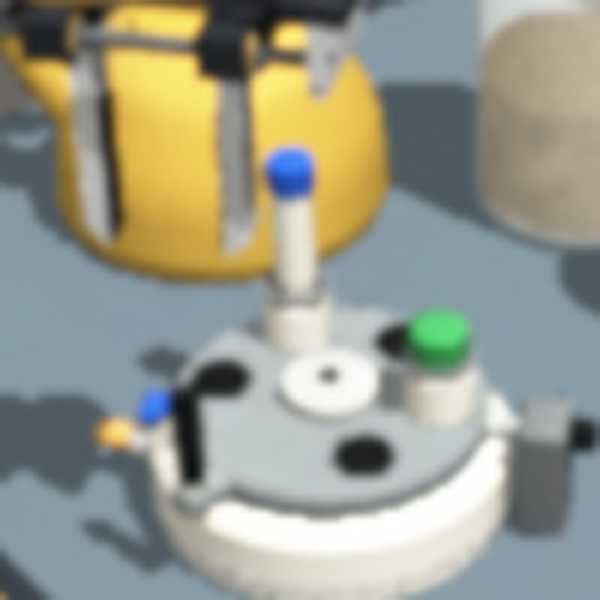

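The tube stands upright with its ring at the rim (crop (297,290)), and the open fingers (tips at (105,240) and (237,250)) hang above the handle post at (187,430). Descending.

Request:
step_arm --steps '[{"x": -0.003,"y": 0.001,"z": 0.02,"ax": -0.2,"ay": 0.2,"az": 0.2,"claw": 0.05},{"x": 0.0,"y": 0.0,"z": 0.02,"ax": 0.0,"ay": 0.0,"az": 0.0,"claw": 0.05},{"x": 0.0,"y": 0.0,"z": 0.015,"ax": 0.0,"ay": 0.0,"az": 0.0,"claw": 0.05},{"x": 0.0,"y": 0.0,"z": 0.0,"ax": 0.0,"ay": 0.0,"az": 0.0,"claw": 0.05}]'

```text
time_s: 13.87
ee_pos: [0.4293, 0.0482, 0.1404]
eef_rot: [3.139, -0.004, 0.715]
force: [-0.7, 0.0, -0.8]
grip_width: 0.0498
```

```bash
python3 pl.py 0.426 0.047 0.088 40 60 6.5;  python3 - <<'E'
from h import *
from station import vision,ctrl
im,d=vision.camera('scene');b=(200,150,290,240);s=6
cv2.imwrite('pics/scene11.png',cv2.resize(im[b[1]:b[3],b[0]:b[2]],None,fx=s,fy=s,interpolation=cv2.INTER_CUBIC)[:,:,::-1])
E
```

```text
t 13.87 pos [0.4293 0.0482 0.1404] yaw [179.9  -0.2  41. ] F [-0.7  0.  -0.8] w 0.0498
[{"x": -0.0035, "y": -0.0014, "z": 0.0524, "ax": 0.1, "ay": -0.2, "az": 1.0}]
```

View pics/scene11.png

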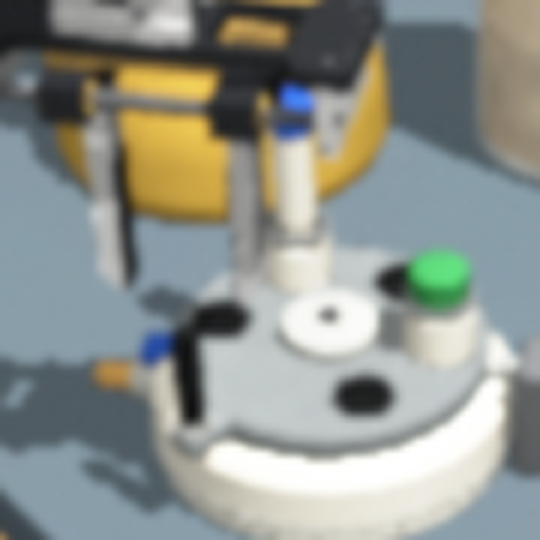

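Request:
step_arm --steps '[{"x": -0.003,"y": -0.001,"z": 0.015,"ax": 0.1,"ay": -0.2,"az": 0.5,"claw": 0.05},{"x": 0.0,"y": 0.0,"z": 0.015,"ax": 0.0,"ay": 0.0,"az": 0.0,"claw": 0.05},{"x": 0.0,"y": 0.0,"z": 0.012,"ax": 0.0,"ay": 0.0,"az": 0.0,"claw": 0.05},{"x": 0.0,"y": 0.0,"z": 0.0,"ax": 0.0,"ay": 0.0,"az": 0.0,"claw": 0.05}]'

```text
time_s: 14.25
ee_pos: [0.4302, 0.048, 0.1017]
eef_rot: [3.137, -0.005, 0.714]
force: [-0.3, 0.6, -1.3]
grip_width: 0.05
```

```bash
python3 pl.py 0.426 0.047 0.088 40 60 6.5;  python3 - <<'E'
from h import *
from station import vision,ctrl
im,d=vision.camera('scene');b=(200,160,280,240);s=7
cv2.imwrite('pics/scene12.png',cv2.resize(im[b[1]:b[3],b[0]:b[2]],None,fx=s,fy=s,interpolation=cv2.INTER_CUBIC)[:,:,::-1])
E
```

```text
t 14.25 pos [0.4302 0.048  0.1017] yaw [179.8  -0.3  40.9] F [-0.3  0.6 -1.3] w 0.05
[{"x": -0.0039, "y": -0.002, "z": 0.0136, "ax": 0.2, "ay": -0.3, "az": 0.9}]
```

View pics/scene12.png

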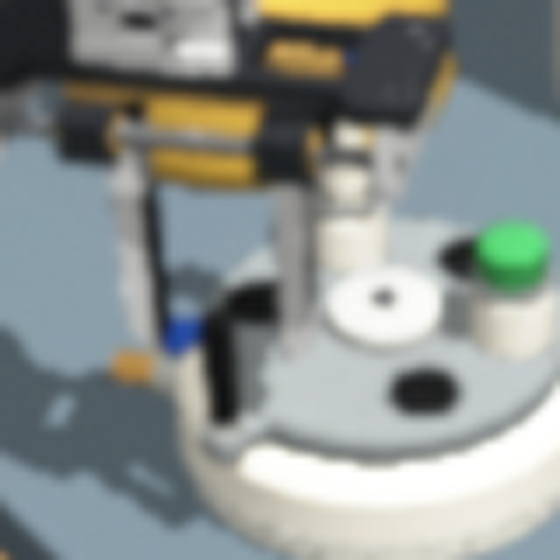

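The post (crop (222,360)) stands between the fingers (tips (145,340) and (290,345)). A bit lower, then close to a loose cage.

Request:
step_arm --steps '[{"x": -0.004,"y": -0.002,"z": 0.007,"ax": 0.2,"ay": -0.3,"az": 0.9,"claw": 0.05},{"x": 0.0,"y": 0.0,"z": 0.006,"ax": 0.0,"ay": 0.0,"az": 0.0,"claw": 0.04},{"x": 0.0,"y": 0.0,"z": 0.0,"ax": 0.0,"ay": 0.0,"az": 0.0,"claw": 0.03},{"x": 0.0,"y": 0.0,"z": 0.0,"ax": 0.0,"ay": 0.0,"az": 0.0,"claw": 0.022},{"x": 0.0,"y": 0.0,"z": 0.0,"ax": 0.0,"ay": 0.0,"az": 0.0,"claw": 0.022}]' --grip_force 10

```text
time_s: 14.72
ee_pos: [0.4283, 0.0472, 0.092]
eef_rot: [3.138, -0.004, 0.699]
force: [0.2, 0.4, -0.0]
grip_width: 0.027
```

```bash
cat > arc.py <<'E'
import sys,numpy as np
from station import ctrl
from scipy.spatial.transform import Rotation as R
o=ctrl.get_obs();P=o['ee_pos'];M=R.from_euler('xyz',o['eef_rot'])
A=np.array([.5195,.0655]); v=P[:2]-A; a=np.degrees(np.arctan2(v[1],v[0]))%360
print('t',round(o['time_s'],2),P.round(4),np.degrees(o['eef_rot']).round(1),'r',np.hypot(*v).round(4),'ang',a.round(1),'turn',round(a-191.1,1),'F',o['force'].round(1),'w',round(o['grip_width'],4))
for t in map(float,sys.argv[1:]):
    b=np.radians(191.1+t); T=np.array([*(A+.095*np.array([np.cos(b),np.sin(b)])),.088])
    print(t,'tool shift from here',M.inv().apply(T-P).round(4))
E
python3 arc.py 0 12 24 36 48 60 63
```

```text
t 14.72 [0.4283 0.0472 0.092 ] [179.8  -0.2  40.1] r 0.0931 ang 191.4 turn 0.3 F [ 0.2  0.4 -0. ] w 0.027
0.0 tool shift from here [-0.0015 -0.0013  0.004 ]
12.0 tool shift from here [-0.0093  0.017   0.004 ]
24.0 tool shift from here [-0.013   0.0365  0.0041]
36.0 tool shift from here [-0.0127  0.0563  0.0042]
48.0 tool shift from here [-0.0082  0.0757  0.0043]
60.0 tool shift from here [0.0002 0.0937 0.0044]
63.0 tool shift from here [0.0029 0.0979 0.0044]
```

Request:
step_arm --steps '[{"x": -0.003,"y": 0.004,"z": 0.002,"ax": 0.0,"ay": 0.0,"az": 0.0,"claw": 0.022},{"x": -0.003,"y": 0.005,"z": 0.0,"ax": 0.0,"ay": 0.0,"az": 0.0,"claw": 0.022},{"x": -0.003,"y": 0.006,"z": 0.0,"ax": 0.0,"ay": 0.0,"az": 0.0,"claw": 0.022}]'

```text
time_s: 14.97
ee_pos: [0.4305, 0.0315, 0.0902]
eef_rot: [-3.141, -0.006, 0.7]
force: [-2.5, 14.2, 1.6]
grip_width: 0.0223
```

```bash
python3 arc.py 12 24 36 48 60 63
```

```text
t 14.97 [0.4305 0.0315 0.0902] [-180.    -0.3   40.1] r 0.0953 ang 200.9 turn 9.8 F [-2.5 14.2  1.6] w 0.0223
12.0 tool shift from here [-0.0009  0.0036  0.0022]
24.0 tool shift from here [-0.0047  0.0231  0.0022]
36.0 tool shift from here [-0.0043  0.043   0.0022]
48.0 tool shift from here [0.0001 0.0623 0.0022]
60.0 tool shift from here [0.0085 0.0803 0.0023]
63.0 tool shift from here [0.0112 0.0845 0.0023]
```

The post is being pushed (14 N opposing). Continuing along the arc.

Request:
step_arm --steps '[{"x": -0.002,"y": 0.006,"z": 0.0,"ax": 0.0,"ay": 0.0,"az": 0.0,"claw": 0.022},{"x": -0.001,"y": 0.007,"z": 0.0,"ax": 0.0,"ay": 0.0,"az": 0.0,"claw": 0.022},{"x": -0.001,"y": 0.007,"z": 0.0,"ax": 0.0,"ay": 0.0,"az": 0.0,"claw": 0.022}]'

```text
time_s: 15.22
ee_pos: [0.4366, 0.015, 0.0898]
eef_rot: [-3.13, -0.002, 0.7]
force: [-10.8, 8.3, 9.6]
grip_width: 0.022
```

```bash
python3 arc.py 36 48 60 63
```

```text
t 15.22 [0.4366 0.015  0.0898] [-1.794e+02 -1.000e-01  4.010e+01] r 0.097 ang 211.3 turn 20.2 F [-10.8   8.3   9.6] w 0.022
36.0 tool shift from here [0.0016 0.0264 0.0015]
48.0 tool shift from here [0.006  0.0457 0.0013]
60.0 tool shift from here [0.0144 0.0637 0.0011]
63.0 tool shift from here [0.0171 0.0679 0.0011]
```

Request:
step_arm --steps '[{"x": 0.001,"y": 0.007,"z": 0.0,"ax": -0.2,"ay": 0.0,"az": 0.0,"claw": 0.022},{"x": 0.001,"y": 0.007,"z": 0.0,"ax": -0.2,"ay": 0.0,"az": 0.0,"claw": 0.022},{"x": 0.001,"y": 0.007,"z": 0.0,"ax": 0.0,"ay": 0.0,"az": 0.0,"claw": 0.022}]'

```text
time_s: 15.47
ee_pos: [0.4477, 0.001, 0.0887]
eef_rot: [-3.126, 0.005, 0.701]
force: [-11.1, 5.1, 6.8]
grip_width: 0.022
```

```bash
python3 arc.py 36 48 60 63
```

```text
t 15.47 [0.4477 0.001  0.0887] [-179.1    0.3   40.2] r 0.0965 ang 221.9 turn 30.8 F [-11.1   5.1   6.8] w 0.022
36.0 tool shift from here [0.0022 0.0085 0.0005]
48.0 tool shift from here [0.0066 0.0279 0.0002]
60.0 tool shift from here [ 0.015   0.0459 -0.0001]
63.0 tool shift from here [ 0.0177  0.0501 -0.0002]
```

Request:
step_arm --steps '[{"x": 0.002,"y": 0.006,"z": 0.0,"ax": -0.3,"ay": 0.2,"az": 0.0,"claw": 0.022},{"x": 0.002,"y": 0.006,"z": 0.0,"ax": -0.2,"ay": 0.1,"az": 0.0,"claw": 0.022},{"x": 0.002,"y": 0.006,"z": 0.0,"ax": 0.0,"ay": 0.0,"az": 0.0,"claw": 0.022}]'

```text
time_s: 15.72
ee_pos: [0.4613, -0.0098, 0.0877]
eef_rot: [-3.128, 0.005, 0.701]
force: [-6.3, 2.5, 2.9]
grip_width: 0.0223
```

```bash
python3 arc.py 48 60 63
```

```text
t 15.72 [ 0.4613 -0.0098  0.0877] [-179.2    0.3   40.2] r 0.0951 ang 232.3 turn 41.2 F [-6.3  2.5  2.9] w 0.0223
48.0 tool shift from here [ 0.0032  0.0108 -0.0005]
60.0 tool shift from here [ 0.0115  0.0288 -0.0008]
63.0 tool shift from here [ 0.0142  0.033  -0.0008]
```

Request:
step_arm --steps '[{"x": 0.002,"y": 0.007,"z": 0.0,"ax": -0.3,"ay": 0.2,"az": 0.0,"claw": 0.022},{"x": 0.003,"y": 0.006,"z": 0.0,"ax": -0.2,"ay": 0.1,"az": 0.0,"claw": 0.022},{"x": 0.003,"y": 0.006,"z": 0.0,"ax": 0.0,"ay": 0.0,"az": 0.0,"claw": 0.022}]'

```text
time_s: 15.97
ee_pos: [0.479, -0.0204, 0.0871]
eef_rot: [-3.134, 0.002, 0.701]
force: [-3.5, 1.0, 1.7]
grip_width: 0.0218
```

Request:
step_arm --steps '[{"x": 0.0,"y": 0.0,"z": 0.0,"ax": 0.0,"ay": 0.0,"az": 0.0,"claw": 0.022},{"x": 0.0,"y": 0.0,"z": 0.0,"ax": 0.0,"ay": 0.0,"az": 0.0,"claw": 0.022}]'

```text
time_s: 16.13
ee_pos: [0.4802, -0.0213, 0.0871]
eef_rot: [-3.135, 0.001, 0.7]
force: [0.5, -0.2, -0.3]
grip_width: 0.022
```

```bash
python3 arc.py 57 60 63
python3 - <<'E'
from h import *
from station import vision,ctrl
im,d=vision.camera('scene');b=(200,150,300,240);s=6
cv2.imwrite('pics/scene13.png',cv2.resize(im[b[1]:b[3],b[0]:b[2]],None,fx=s,fy=s,interpolation=cv2.INTER_CUBIC)[:,:,::-1])
E
```

```text
t 16.13 [ 0.4802 -0.0213  0.0871] [-1.796e+02  1.000e-01  4.010e+01] r 0.0953 ang 245.6 turn 54.5 F [ 0.5 -0.2 -0.3] w 0.022
57.0 tool shift from here [ 0.0021  0.0035 -0.0009]
60.0 tool shift from here [ 0.0045  0.0079 -0.0009]
63.0 tool shift from here [ 0.0072  0.0121 -0.001 ]
```

View pics/scene13.png

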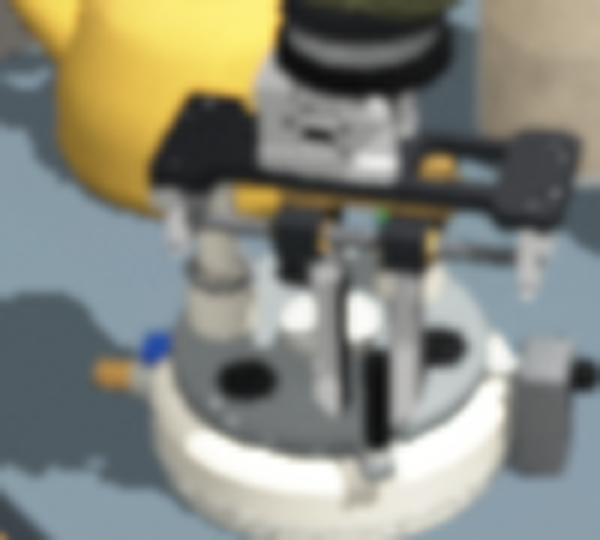

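Force fell to zero, so the detent has pulled the turret on (post at crop (375,400), free between the fingers). Centring on it, opening and lifting.

Request:
step_arm --steps '[{"x": 0.004,"y": 0.006,"z": 0.0,"ax": 0.0,"ay": 0.0,"az": 0.0,"claw": 0.03},{"x": 0.0,"y": 0.0,"z": 0.0,"ax": 0.0,"ay": 0.0,"az": 0.0,"claw": 0.045},{"x": 0.0,"y": 0.0,"z": 0.0,"ax": 0.0,"ay": 0.0,"az": 0.0,"claw": 0.045},{"x": 0.0,"y": 0.0,"z": 0.0,"ax": 0.0,"ay": 0.0,"az": 0.0,"claw": 0.045}]'

```text
time_s: 16.52
ee_pos: [0.4883, -0.0234, 0.0875]
eef_rot: [-3.136, 0.0, 0.701]
force: [0.1, -0.5, -0.6]
grip_width: 0.0438
```

Request:
step_arm --steps '[{"x": 0.0,"y": 0.0,"z": -0.02,"ax": 0.0,"ay": 0.0,"az": 0.0,"claw": 0.045},{"x": 0.0,"y": 0.0,"z": -0.025,"ax": 0.0,"ay": 0.0,"az": 0.0,"claw": 0.045},{"x": 0.0,"y": 0.0,"z": -0.03,"ax": 0.0,"ay": 0.0,"az": 0.0,"claw": 0.045},{"x": 0.0,"y": 0.0,"z": -0.03,"ax": 0.0,"ay": 0.0,"az": 0.0,"claw": 0.045},{"x": 0.0,"y": 0.0,"z": -0.03,"ax": 0.0,"ay": 0.0,"az": 0.0,"claw": 0.045}]'

```text
time_s: 16.93
ee_pos: [0.4851, -0.0231, 0.2212]
eef_rot: [-3.126, 0.01, 0.701]
force: [0.5, 0.3, -0.7]
grip_width: 0.0447
```

```bash
python3 arc.py
```

```text
t 16.93 [ 0.4851 -0.0231  0.2212] [-179.1    0.6   40.2] r 0.0951 ang 248.8 turn 57.7 F [ 0.5  0.3 -0.7] w 0.0447
```

Request:
step_arm --steps '[{"x": -0.024,"y": 0.022,"z": -0.01,"ax": 0.0,"ay": 0.0,"az": 0.0,"claw": 0.045},{"x": -0.027,"y": 0.025,"z": -0.01,"ax": 0.0,"ay": 0.0,"az": 0.0,"claw": 0.045},{"x": -0.027,"y": 0.025,"z": 0.0,"ax": 0.0,"ay": 0.0,"az": 0.0,"claw": 0.045},{"x": -0.027,"y": 0.025,"z": 0.0,"ax": 0.0,"ay": 0.0,"az": 0.0,"claw": 0.045},{"x": -0.024,"y": 0.022,"z": 0.0,"ax": 0.0,"ay": 0.0,"az": 0.0,"claw": 0.045}]'

```text
time_s: 17.35
ee_pos: [0.4652, -0.1985, 0.2503]
eef_rot: [-3.136, 0.002, 0.712]
force: [0.8, -0.1, 0.2]
grip_width: 0.045
```

```bash
python3 arc.py
python3 - <<'E'
from h import *
from station import vision,ctrl
p=par()
for n,b,s in(('scene',(200,150,340,260),5),('top',(225,185,305,265),7)):
    im,d=vision.camera(n); np.savez(n+'F.npz',im=im,d=d); cv2.imwrite(f'pics/{n}F_full.png',im[:,:,::-1])
    out=cv2.resize(im[b[1]:b[3],b[0]:b[2]],None,fx=s,fy=s,interpolation=cv2.INTER_CUBIC)[:,:,::-1].copy()
    A=np.array([.5195,.0655]);h=np.radians(131.1)
    for a0,r0,z in((h,.055,.167),(h+2*np.pi/3,.095,.119),(h-2*np.pi/3,.055,.112)):
        u=proj(p[n],[A[0]+r0*np.cos(a0),A[1]+r0*np.sin(a0),z]);u=(u-b[:2]+.5)*s-.5
        cv2.circle(out,tuple(int(round(i)) for i in u),2,(255,0,255),-1)
    cv2.imwrite(f'pics/{n}F.png',out)
E
```

```text
t 17.35 [ 0.4652 -0.1985  0.2503] [-1.797e+02  1.000e-01  4.080e+01] r 0.2695 ang 258.4 turn 67.3 F [ 0.8 -0.1  0.2] w 0.045
```

View pics/sceneF.png

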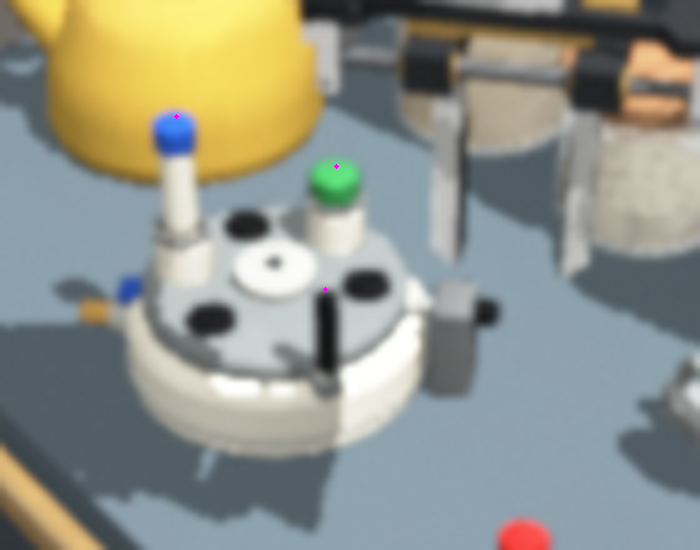

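View pics/topF.png

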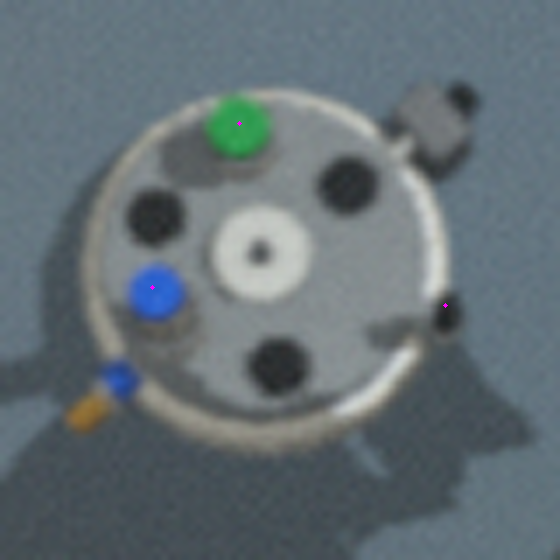

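View pics/sceneF_full.png

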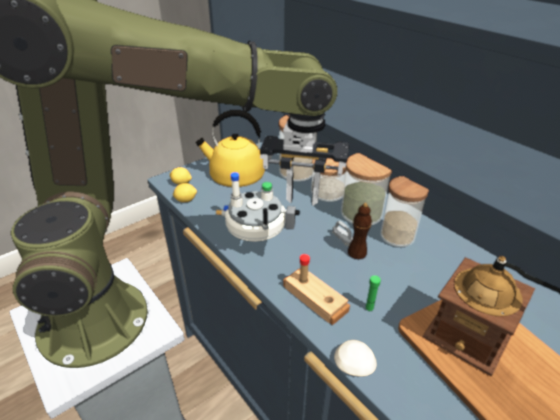

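Both views show the turret one click on: blue cap at top crop (157,293) over the outlet side, post at (445,312), stopper at (239,127), each on its predicted mark. Red tube and bystanders look unmoved. Now a numeric check of the angle and the cap height.

Run:
```python
from h import *
p=par();S=np.load('sceneF.npz');T=np.load('topF.npz')
b=(230,190,300,255);im=T['im'][b[1]:b[3],b[0]:b[2]].max(2)
for name,Z in(('before',np.load('top0.npz')),('after',T)):
    im=Z['im'][b[1]:b[3],b[0]:b[2]].max(2)
    c,L,st,ce=cv2.connectedComponentsWithStats((im<55).astype(np.uint8))
    print(name,[(onz(p['top'],*(ce[i]+b[:2]),.063)[:2].round(4), round(float(np.degrees(np.arctan2(*(onz(p['top'],*(ce[i]+b[:2]),.063)[:2]-[.519,.0658])[::-1]))),1)) for i in range(1,c) if st[i,4]>15])
for k,lo,hi,bs,bt in(('blue',(100,150,80),(130,255,255),(228,168,243,183),(240,220,256,233)),('green',(55,120,70),(85,255,255),(255,175,280,200),(250,195,270,212)),('red',(0,170,90),(8,255,255),(290,250,318,275),(340,235,360,252))):
    uv=[]
    for n,Z,bb in(('scene',S,bs),('top',T,bt)):
        ys,xs=np.nonzero(mask(Z['im'],lo,hi,bb)); uv.append((xs.mean(),ys.mean()) if len(xs) else (0,0))
        f,M,o=cam(p[n]);dd=Z['d'][ys,xs]
        if len(xs): q=o+(M@(np.c_[(xs-p[n]['cx'])/f,-(ys-p[n]['cy'])/f,-np.ones(len(xs))].T*dd)).T; print(k,n,len(xs),'ztop',np.percentile(q[:,2],[50,75,90]).round(4))
    print(k,np.round(uv,1),tri([p['scene'],p['top']],uv))
from station import ctrl; print(ctrl.get_obs()['time_s'],ctrl.get_obs()['joint_vel'].round(3))
```

```text
before [(array([0.5732, 0.0767]), 11.3), (array([0.5009, 0.0132]), -108.9), (array([0.4828, 0.1074]), 131.1)]
after [(array([0.557, 0.026]), -46.3), (array([0.5361, 0.1184]), 72.0), (array([0.4651, 0.0549]), -168.6)]
blue scene 39 ztop [0.1647 0.166  0.1663]
blue top 39 ztop [0.1671 0.1686 0.1709]
blue [[234.4 176.3]
 [247.  226.4]] (array([0.48185409, 0.10594827, 0.15676473]), np.float64(0.0011195878547655524))
green scene 59 ztop [0.1083 0.1101 0.111 ]
green top 51 ztop [0.111  0.1135 0.1156]
green [[266.5 186.1]
 [258.6 202.9]] (array([0.57332462, 0.0773705 , 0.09979725]), np.float64(0.0004837012516565549))
red scene 71 ztop [0.1095 0.1109 0.1118]
red [[304.1 259.9]
 [  0.    0. ]] (array([-13.56375862, -14.68800859,  19.49512914]), np.float64(0.28892528105741544))
17.45 [ 0.079 -0.018  0.03   0.015  0.001  0.08 ]
```

Turn measured by three dots and the stopper at about 61° (1.06 rad, inside the band); cap centre at z ≈ 0.157 (home); red cap pixel unchanged. Letting the arm settle, then handing in.

Request:
step_arm --steps '[{"x": 0.0,"y": 0.0,"z": 0.0,"ax": 0.0,"ay": 0.0,"az": 0.0,"claw": 0.045},{"x": 0.0,"y": 0.0,"z": 0.0,"ax": 0.0,"ay": 0.0,"az": 0.0,"claw": 0.045},{"x": 0.0,"y": 0.0,"z": 0.0,"ax": 0.0,"ay": 0.0,"az": 0.0,"claw": 0.045}]'

```text
time_s: 17.7
ee_pos: [0.4646, -0.1995, 0.2493]
eef_rot: [-3.134, 0.003, 0.706]
force: [0.2, -0.3, 0.7]
grip_width: 0.0451
```

```bash
python3 -c "
from station import ticket
print(ticket.hand_in())"
```

```text
the job is handed in; nothing more can be done
None
```

I pushed the blue-capped tube into the empty collet until it bottomed and let go. I then turned the carousel one click counter-clockwise by its handle post and handed the job in at 17.7 s; no verdict was reported.

**What the last checks showed**
- **Tube home:** pushing in ended at 44 N with the gripper at the expected bottom height. Pressing the cap afterwards met 27 N at z = 0.167 m with no give. After the turn, the cap top still measured about 0.166 to 0.169 m (0.167 expected).
- **Turret:** camera measurements gave a turn of about 61°, roughly 1.06 rad. Individual marks read from 60.3° to 62.6°, all inside the allowed band.
- **Spent tube and bystanders:** the red cap moved 0.1 pixel in the scene view; the arm hid it from the top camera, so this rests on one view. The bystanders looked unmoved in the picture, but I did not measure them.
- **Robot:** it stood clear, touching nothing, when I handed in.

**What disagreed**
- The gripper read 24 mm on the 20 mm tube, and did so again after I regripped 7 mm lower. The pads were probably bearing on the cap rim. The tube did not slip or tilt.
- The seal's resistance began some 5 to 10 mm deeper than the description suggests.
- The two cameras disagreed by about 2 mm on position, so I used a compromise for the collet.

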